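# Pack up the figure stall: scan the last tin and find its pocket by feel

## Task

Pack up the stall: put every loose figure into the big compartment of the open organiser. Stand the tabbed tin upright in the middle of the rubber square in front of the scanner, squeeze the scanner's trigger fully home and let it spring back, all while the tin stands there; only then find by touch the one empty pocket of the flap-covered tray and push that tin down through the flaps until it stands on the pocket's floor. Leave the paint pots and the brush where they are.

Things in the scene. Friction and masses are not known exactly. Their poses are not given: they have to be found in the camera images.
- tin: Flat metal parts tin, 58 (its x) x 34 (its y) x 24 mm high, 130 g, with an upright tab on its lid: 30 (x) x 10 (y) x 34 mm high, centred, so the top is 58 mm above the underside. Origin: centre of the underside, z up. Grip the tab across its 10 mm.
- tray: Fixed flap-covered tray, 86 (its x) x 250 (its y) x 33.5 mm high; origin: centre of the underside. Four pockets in a row along y, 60 mm apart, each 70 (x) x 50 (y) mm inside, floor 4 mm above the table. The tabbed tin goes in with its long side along the tray's x, pushed down through the flaps to the floor; its tab then stands out of the cover and the flaps lie against its sides.
- pocket0 (a point): Middle of pocket 0's cover, 33.5 mm above the table (tray y = -90 mm; axes as the tray's): two dark sprung flaps hinged on the pocket's x-going edges meet here in a seam along x. A push of about 1 N swings them down; they spring back. Over a full pocket (hidden tin) they stop after about 2 mm, over the empty one they give way for 20 mm or more.
- pocket1 (a point): Middle of pocket 1's cover, 33.5 mm above the table (tray y = -30 mm; axes as the tray's): two dark sprung flaps hinged on the pocket's x-going edges meet here in a seam along x. A push of about 1 N swings them down; they spring back. Over a full pocket (hidden tin) they stop after about 2 mm, over the empty one they give way for 20 mm or more.
- pocket2 (a point): Middle of pocket 2's cover, 33.5 mm above the table (tray y = 30 mm; axes as the tray's): two dark sprung flaps hinged on the pocket's x-going edges meet here in a seam along x. A push of about 1 N swings them down; they spring back. Over a full pocket (hidden tin) they stop after about 2 mm, over the empty one they give way for 20 mm or more.
- pocket3 (a point): Middle of pocket 3's cover, 33.5 mm above the table (tray y = 90 mm; axes as the tray's): two dark sprung flaps hinged on the pocket's x-going edges meet here in a seam along x. A push of about 1 N swings them down; they spring back. Over a full pocket (hidden tin) they stop after about 2 mm, over the empty one they give way for 20 mm or more.
- station: Fixed scanner station: base plate 190 x 215 x 6 mm with a pistol scanner clamped on its side, muzzle towards -y over a dark rubber square. Head 50 (x) x 90 (y) mm, top 82 mm above the table. The grip is a level bar along -x from the head, 26 mm thick (y), 30 mm high, its middle 55 mm up; the trigger lies along its -y side; both reachable from above. Origin: on the table, below the muzzle.
- scan_spot (a point): Centre of the 85 mm dark rubber square on the base plate, in front of the scanner's muzzle, 6 mm above the table; axes as the station's.
- grip_back (a point): Point on the back (+y) face of the scanner's fixed grip, 55 mm above the table, opposite trigger_front, axes as the station's. Pinch from here to trigger_front along the station's y: 50 mm apart at rest, about 38 mm with the trigger home.
- trigger_front (a point): Point on the front (-y) face of the trigger, 55 mm above the table and 40 mm from its upright hinge; the trigger bar is 24 mm high and reaches 18 mm farther to the station's -x. It moves with the trigger (about 11 mm towards +y when home).
- trigger (a joint): Sprung trigger: 0 rad at rest, 0.28 rad fully squeezed against its stop (about 4 N at trigger_front); springs back by itself.
- organiser: Fixed open organiser box, 170 (its x) x 220 (its y) x 45 mm high, walls and floor 3 mm; origin: centre of the underside. An inner wall at y = 37 mm parts the big empty compartment (-y side) from a narrow one that holds small sprue bits.
- organiser_big (a point): Centre of the floor of the organiser's big compartment (3 mm above the table); inside it is 164 (x) x 142 (y) mm, axes as the organiser's.
- figure1: Loose plastic figure (may be absent): square base 32 x 32 x 6 mm, round body 20 mm in diameter rising to about 45 mm, 40 g; origin: centre of the base's underside, z up along the body. Grip the body.
- figure2: Loose plastic figure (may be absent): square base 32 x 32 x 6 mm, round body 20 mm in diameter rising to about 45 mm, 40 g; origin: centre of the base's underside, z up along the body. Grip the body.
- figure3: Loose plastic figure (may be absent): square base 32 x 32 x 6 mm, round body 20 mm in diameter rising to about 45 mm, 40 g; origin: centre of the base's underside, z up along the body. Grip the body.
- figure4: Loose plastic figure (may be absent): square base 32 x 32 x 6 mm, round body 20 mm in diameter rising to about 45 mm, 40 g; origin: centre of the base's underside, z up along the body. Grip the body.
- figure5: Loose plastic figure (may be absent): square base 32 x 32 x 6 mm, round body 20 mm in diameter rising to about 45 mm, 40 g; origin: centre of the base's underside, z up along the body. Grip the body.
- pot_a: Loose paint pot, 34 mm diameter, 55 mm high, to be left alone; origin: centre of the underside.
- pot_b: Another such paint pot, to be left alone.
- brush: Loose brush lying beyond the tray, to be left alone; origin on its underside.

How it is judged:
By the outcome, as a careful person would: the job done as asked, in the order asked, and still so for the second after the job is handed in, with the robot touching nothing.
Of fill0, fill1, fill2, fill3 only 3 to 3 are there at a start; the rules pass over those that are not, and their reading is None.
Of figure1, figure2, figure3, figure4, figure5 only 3 to 5 are there at a start; the rules pass over those that are not, and their reading is None.
At some moment in a run one of figure1, figure2, figure3, figure4, figure5 may be knocked a few centimetres aside while the robot is not near it.
Once in a run the grip may slacken for a moment while it holds something.
It also fails if it takes over 210 s, if anything falls off the work surface, if the arm or the gripper's body presses on something with over 40 N, if the wrist force passes 120 N, or if a joint passes its speed limit or range.

## Robot

A 6-joint arm with a two-finger parallel gripper is mounted at the origin on the work surface. World frame = base frame: x ahead of the robot, y to its left, z up, the work surface at z = 0. Lengths are in m, angles in rad, forces in N, time in s.
With the tool pointing down it reaches from about 0.225 to 0.875 m from the base axis. Payload 3.4 kg.
Tool frame: the origin (TCP) lies on the centre line of the jaws, within the pads' length; the fingertips stand 19 mm ahead of it and the grasp point (between the pads) is the TCP; z points along the fingers, y is the direction in which the jaws open and shut (so a half turn about z gives the same grasp; the last joint's range is limited). The gripper opens to 85 mm and grips with 20 to 120 N. Pads are 22 mm wide; open, the fingers measure 114 mm over their backs; the gripper's body (76 mm by 85 mm) begins 54 mm behind the grasp point. The pads swing forward as they close: fully open they stand 13 mm farther back than shut.
Start: joints at [-1.41, 0.276, 1.505, -0, 1.361, -0.121], TCP at [0.16, -0.552, 0.227] pointing down, gripper open.
Joint ranges: [-2.89, 2.89], [-0.75, 2.08], [0.22, 2.7], [-1.18, 4.32], [0.11, 2.71], [-2.7, 2.7]. Speed limits (rad/s): [2.57, 2.57, 3.14, 3.14, 3.14, 3.14].

## Interface

Orientations are given as a unit quaternion [w, x, y, z].
In Python, from rig import monitor, eyes, manip, models gives the robot as it stands.
- The arm moves only by the tool send_rows, never from a script. Its argument "deltas" is a list of rows, each an object with "dp": the shift along the world's x, y, z each as a share of 0.12 m, from -1 to 1, a list of three; "rotation": the turn, a rotation vector about the world's x, y, z each as a share of 0.5 rad, from -1 to 1, a list of three. In form: [{"dp": [dx, dy, dz], "rotation": [rx, ry, rz]}, ...]. A call has 1 to 12 rows; each row is the pose to reach, as a shift and turn from the pose commanded when the call began; what a row does not reach only later rows make up. A row lasts 1/12 s, in which the tool goes at most 41.7 mm and 7.16 degrees, less where a joint would pass 70% of its speed; a pose out of reach is approached as far as the arm can. A call with a number of a shift or a turn outside -1 to 1 is refused whole. A call with a gripper value outside its range is refused whole. "fingers" is the closure, from -1 (fully open) to 1 (shut), set as the call begins (left out, the last holds). The fingers move at their own pace and stop on an object; "grip_force" is the grip in N (left out, the last holds). Time passes only in rows, so rows that repeat a pose let the fingers close. It gives the time, the measured TCP pose, the force and the opening at its end, in the units of the state.
- monitor.get_state(): the state, without advancing time (a new reading comes with each control period).
- eyes.get_image(name): name is "side" or "top" or "wrist"; returns a dict with "color" (480x640x3 uint8, red, green, blue), "depth" (480x640 float32, m along the optical axis (not along the pixel's ray), 0 where there is no reading), "mtx" (3x3 intrinsics, pixels), "rvec" (rotation vector, rad) and "tvec" (3), from world to camera coordinates, as OpenCV has them. Camera axes: x right, y down, z forward; pixel columns grow to the right and rows downward; lengths in m; the calibration is good to about 2 mm. A picture is of the moment at which its call begins.
- manip.sign_off(): hands the job in, once; it reports no verdict.
Trained networks look in a picture, given as the dict that the camera call returned (one of the last four; its "shot" number tells which), for a name from the list of things; names that differ only in an ending like _2 or _b are one class to them, and where a whole thing is asked for, a point or a joint stands for the part that bears it (a point fixed in the world has none). Each returns a list of dicts, best first, with "score" (0 to 1); they miss things now and then, are a little off and sometimes report something else, mostly with a low value. They report only what shows in the picture. A call takes as long as a camera call.
- models.find_in(name, picture): "box" ([left, top, right, bottom] in pixels, round what is visible of it).
The state is a dict: "clock": time; "qpos": joint angles; "qd": joint speeds; "effort": joint torques, N m; "position": TCP position; "ee_rot": TCP orientation; "contact_force": force on the tool from outside, world axes, zero at the start; "moment": the same for the moment, N m; "width": finger opening in m.
Only numpy, scipy, OpenCV 4.12 (cv2) and the standard library are available. Lean on these libraries where they do the work, as an engineer would, in place of code of your own. Each camera call takes 0.05 s, during which the arm holds its last target.

## Working session

There is one attempt and no reset: what is moved stays moved. The work goes in short steps, Python scripts to look and compute and a tool call to move; the robot and the scene stay as the last step left them, time stands still between calls to the robot, and variables do not carry over. Pictures are saved under pics/ and viewed, and the job is handed in when it is done.

Besides the shell and the picture viewer there is one more tool, called after "Emit:" by a JSON object that holds its "op" and its "data", one argument or row to a line. send_rows: Moves the arm, as the interface text tells. Its arguments: {"type":"object","properties":{"deltas":{"type":"array","items":{"type":"object","properties":{"dp":{"type":"array","items":{"type":"number"}},"rotation":{"type":"array","items":{"type":"number"}}}}},"fingers":{"type":"number"},"grip_force":{"type":"number"}},"required":["deltas"]}

```bash
mkdir -p pics; ls; cat > h.py <<'E'
import numpy as np, cv2
from rig import monitor, eyes, manip, models
def cam(n):
    p=eyes.get_image(n); return p
def save(p,f,box=None,scale=1):
    im=p['color'][:,:,::-1].copy()
    if box: l,t,r,b=box; im=im[t:b,l:r]
    if scale!=1: im=cv2.resize(im,None,fx=scale,fy=scale,interpolation=cv2.INTER_CUBIC)
    cv2.imwrite('pics/'+f,im)
def cloud(p):
    d=p['depth']; K=p['mtx']; R=cv2.Rodrigues(np.array(p['rvec'],float))[0]; t=np.array(p['tvec'],float).ravel()
    v,u=np.mgrid[0:d.shape[0],0:d.shape[1]]
    c=np.stack([(u-K[0,2])/K[0,0]*d,(v-K[1,2])/K[1,1]*d,d],-1)
    w=(c-t)@R
    w[d==0]=np.nan
    return w
def proj(p,X):
    return cv2.projectPoints(np.array(X,float).reshape(-1,3),np.array(p['rvec'],float),np.array(p['tvec'],float),p['mtx'],None)[0].reshape(-1,2)
def plane(p,uv,z):
    K=p['mtx'];R=cv2.Rodrigues(np.array(p['rvec'],float))[0]; t=np.array(p['tvec'],float).ravel()
    uv=np.array(uv,float).reshape(-1,2)
    r=np.c_[(uv[:,0]-K[0,2])/K[0,0],(uv[:,1]-K[1,2])/K[1,1],np.ones(len(uv))]@R
    o=-R.T@t
    return o+r*((z-o[2])/r[:,2])[:,None]
E
python3 - <<'E'
from h import *
s=monitor.get_state(); print(s)
p=cam('top'); save(p,'top0.png')
for n in ['tin','tray','station','organiser','figure1','pot_a','brush','pocket0','trigger','scan_spot']:
    print(n,[(np.round(r['box']),round(r['score'],2)) for r in models.find_in(n,p)])
q=cam('side'); save(q,'side0.png')
print(s['clock'],monitor.get_state()['clock'])
for x in(p,q):
    R=cv2.Rodrigues(np.array(x['rvec'],float))[0]; print(-R.T@np.array(x['tvec']).ravel(),R[2],x['mtx'][0])
E
```

```text
pics
{'clock': 0.0, 'qpos': array([-1.41005590e+00,  2.76581122e-01,  1.50614719e+00, -4.24364891e-05,
        1.36072208e+00, -1.20999818e-01]), 'qd': array([ 0.00011081, -0.00205915,  0.00133844, -0.00025688, -0.00083924,
       -0.00085214]), 'effort': array([-4.65802441e-04, -4.16786349e+01, -2.45811027e+01, -2.33073166e-05,
        1.09337055e-02,  6.39469064e-07]), 'position': array([ 0.15975667, -0.55178401,  0.22644205]), 'ee_rot': array([-9.28273858e-04,  9.90093151e-01,  1.40409008e-01, -3.91992579e-05]), 'contact_force': array([-0.03930258,  0.21780693, -0.17431629]), 'moment': array([ 0.01023873, -0.00999202,  0.00384904]), 'width': 0.08511206885217072}
tin [(array([350., 278., 381., 304.]), 0.84), (array([103., 256., 219., 348.]), 0.35), (array([455., 306., 464., 331.]), 0.22)]
tray [(array([264., 200., 380., 252.]), 0.92)]
station [(array([419., 257., 526., 356.]), 0.7)]
organiser [(array([100., 257., 220., 346.]), 0.91)]
figure1 [(array([381., 317., 398., 332.]), 0.66), (array([265., 199., 381., 252.]), 0.62), (array([242., 311., 262., 329.]), 0.6), (array([296., 315., 310., 335.]), 0.54)]
pot_a [(array([451., 181., 472., 200.]), 0.85), (array([172., 187., 197., 202.]), 0.72), (array([267., 201., 382., 254.]), 0.3)]
brush [(array([263., 144., 353., 176.]), 0.78)]
pocket0 [(array([264., 199., 382., 250.]), 0.95), (array([264., 146., 352., 175.]), 0.16)]
trigger [(array([455., 304., 464., 332.]), 0.5), (array([347., 276., 380., 304.]), 0.16)]
scan_spot [(array([416., 257., 530., 352.]), 0.65)]
0.0 0.6
[0.43981501 0.00524402 1.11591475] [ 0.15327568 -0.00300109 -0.98817891] [505.74761193   0.         317.50332992]
[0.46417329 0.78873681 0.91591366] [ 0.12413303 -0.66319334 -0.73808237] [563.52703691   0.         316.37593302]
```

```bash
python3 - <<'E'
import cv2
a=cv2.imread('pics/top0.png'); cv2.imwrite('pics/top0c.png',cv2.resize(a[130:400,90:540],None,fx=1.77,fy=1.77,interpolation=2))
E
```

```text
(no output)
```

View pics/side0.png

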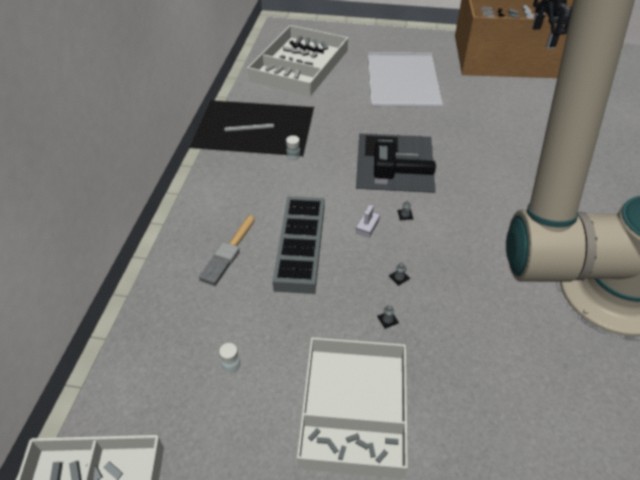

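View pics/top0.png

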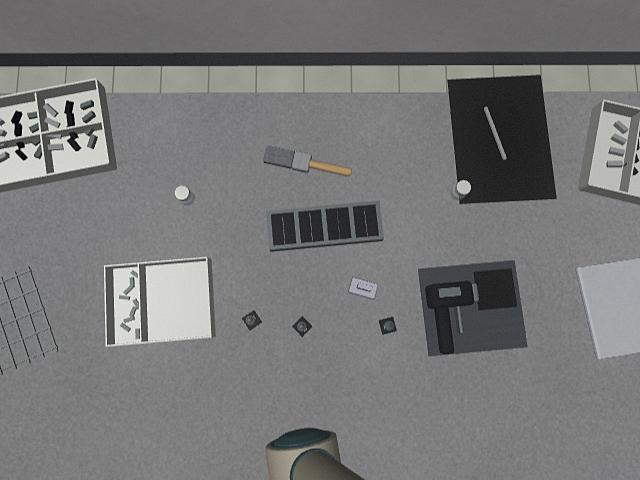

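The top view shows three figures at about (251,320), (302,326) and (388,325). The tin is at (363,288), the tray at (324,226), the organiser at (159,302) and the station at (472,308), with its grip pointing down the image. Next I'll work out metric poses.

```bash
cat > loc.py <<'E'
from h import *
p=cam('top'); w=cloud(p); np.save('wtop.npy',w)
def rect(box,zlo,zhi,m=4):
    l,t,r,b=[int(x) for x in box]; s=w[max(t-m,0):b+m,max(l-m,0):r+m].reshape(-1,3)
    k=(s[:,2]>zlo)&(s[:,2]<zhi); s=s[k]
    c,sz,a=cv2.minAreaRect((s[:,:2]*1000).astype(np.float32))
    return len(s),np.round(c,1),np.round(sz,1),round(a,1),np.round(s[:,2].max(),4)
print('table z',np.nanmedian(w[360:400,100:260,2]))
print('tray',rect((264,200,384,252),.022,.05))
print('org',rect((100,257,220,346),.03,.06))
print('station base',rect((415,257,530,358),.003,.2))
print('head',rect((415,257,530,358),.06,.2))
print('grip',rect((430,305,458,356),.05,.2,0))
print('tin low',rect((350,278,381,304),.012,.035))
print('tin tab',rect((350,278,381,304),.04,.07))
for b in [(381,317,398,332),(242,311,262,329),(294,315,310,335)]:
    print('fig',rect(b,.015,.07),rect(b,.003,.07))
print('pots',rect((451,181,472,200),.03,.08),rect((172,187,197,202),.03,.08))
E
python3 loc.py
```

```text
table z 0.00011744073711265653
tray (4485, array([653.5, -13.1]), array([ 87.8, 250. ]), 5.1, np.float64(0.0411))
org (1276, array([489.5, 341.2]), array([170.3, 222. ]), 4.7, np.float64(0.0508))
station base (8738, array([ 475.6, -337.8]), array([276.6, 234.5]), 89.7, np.float64(0.088))
head (1879, array([ 452.9, -281.9]), array([143.3, 102.2]), 5.3, np.float64(0.088))
grip (762, array([ 428.1, -258.9]), array([98. , 56.7]), 1.8, np.float64(0.0816))
tin low (350, array([516.5, -95.9]), array([58.3, 34.2]), 74.9, np.float64(0.0349))
tin tab (79, array([516.4, -95.7]), array([29.6, 10.1]), 75.1, np.float64(0.064))
fig (79, array([ 435.7, -146.6]), array([21.5, 16.9]), 89.8, np.float64(0.0481)) (248, array([ 438. , -153.9]), array([50.1, 49.1]), 82.7, np.float64(0.0481))
fig (81, array([448.5, 144.2]), array([18.9, 20.2]), 0.2, np.float64(0.0469)) (266, array([448.8, 146. ]), array([53.7, 58.6]), 0.9, np.float64(0.0469))
fig (74, array([433.4,  36.5]), array([19.2, 18.8]), 89.8, np.float64(0.0485)) (248, array([437.2,  38.4]), array([56.7, 49. ]), 4.4, np.float64(0.0485))
pots (209, array([ 730.4, -313.7]), array([30.5, 30.3]), 44.4, np.float64(0.0606)) (196, array([720.7, 294.6]), array([31.1, 28.9]), 45.3, np.float64(0.0611))
```

View pics/top0c.png

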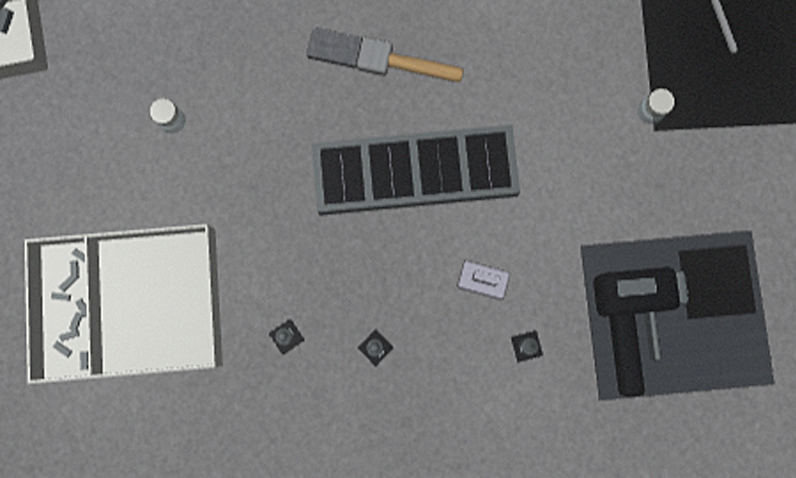

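```bash
python3 - <<'E'
from h import *
w=np.load('wtop.npy')
m=((w[...,2]>.025)).astype(np.uint8)
n,l,st,c=cv2.connectedComponentsWithStats(m)
for i in range(1,n):
    if st[i,4]>15:
        s=w[l==i]; top=s[s[:,2]>np.nanmax(s[:,2])-.01]
        print(st[i],np.round(s.mean(0),3),'top',np.round(top.mean(0),3),np.round(np.ptp(s,axis=0),3))
p=cam('top'); save(p,'st.png',(410,250,540,360),6)
E
```

```text
[   0   78  113  110 2632] [0.87  0.582 0.037] top [0.871 0.566 0.045] [0.251 0.264 0.026]
[ 583   99   57  102 1522] [ 0.821 -0.658  0.037] top [ 0.824 -0.643  0.045] [0.23  0.14  0.027]
[ 43 103   9   7  35] [0.929 0.615 0.028] top [0.929 0.615 0.028] [0.014 0.018 0.006]
[617 123  12  10  49] [ 0.875 -0.69   0.027] top [ 0.875 -0.69   0.027] [0.022 0.024 0.007]
[  0 129   5   7  26] [0.869 0.712 0.027] top [0.869 0.712 0.027] [0.014 0.01  0.008]
[619 136   8   9  35] [ 0.845 -0.685  0.028] top [ 0.845 -0.686  0.029] [0.018 0.015 0.01 ]
[615 148  10   8  41] [ 0.819 -0.678  0.028] top [ 0.819 -0.678  0.028] [0.017 0.02  0.009]
[  0 151   8   8  38] [0.815 0.703 0.028] top [0.815 0.703 0.028] [0.017 0.015 0.008]
[613 160  10   7  45] [ 0.792 -0.672  0.028] top [ 0.792 -0.672  0.028] [0.015 0.021 0.007]
[452 180  19  18 237] [ 0.729 -0.311  0.05 ] top [ 0.731 -0.313  0.056] [0.032 0.031 0.035]
[175 185  18  18 231] [0.719 0.292 0.049] top [0.721 0.295 0.055] [0.033 0.031 0.036]
[ 266  200  118   50 4458] [ 0.653 -0.013  0.034] top [ 0.653 -0.013  0.034] [0.108 0.255 0.016]
[ 104  256  110   90 1460] [0.493 0.361 0.04 ] top [0.489 0.353 0.045] [0.186 0.233 0.026]
[350 280  28  17 181] [ 0.515 -0.097  0.04 ] top [ 0.516 -0.096  0.058] [0.034 0.058 0.039]
[ 425  281   54   73 2055] [ 0.47  -0.267  0.073] top [ 0.499 -0.271  0.081] [0.146 0.104 0.052]
[246 315  10  10  75] [0.449 0.145 0.037] top [0.449 0.145 0.043] [0.019 0.019 0.022]
[383 321  11   9  74] [ 0.436 -0.147  0.037] top [ 0.436 -0.149  0.041] [0.017 0.022 0.02 ]
[297 322  10  10  74] [0.434 0.036 0.038] top [0.435 0.037 0.045] [0.019 0.019 0.018]
[ 265  427  100   53 3668] [0.221 0.024 0.223] top [ 0.233 -0.043  0.395] [0.083 0.159 0.296]
```

View pics/st.png

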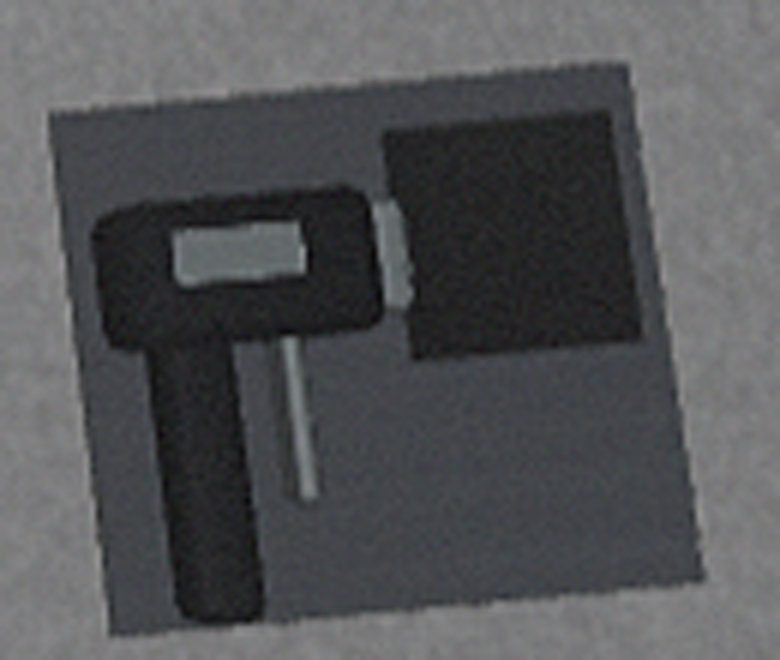

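The zoomed station view shows the rubber square with corners at (384,130), (612,112), (640,337) and (412,360). The grip bar runs down at x 150-260, and the light trigger bar runs from (288,340) to (310,498).

```bash
cat > yaw.py <<'E'
from h import *
def info():
    s=monitor.get_state()
    from scipy.spatial.transform import Rotation as R
    q=s['ee_rot']; M=R.from_quat([q[1],q[2],q[3],q[0]]).as_matrix()
    print('t',s['clock'],'pos',np.round(s['position'],4),'jaw',round(np.degrees(np.arctan2(M[1,1],M[0,1])),2),'z',np.round(M[:,2],3),'w',round(s['width'],4),'F',np.round(s['contact_force'],2),'q',np.round(s['qpos'],2))
E
python3 - <<'E'
from h import *
from yaw import info
p=cam('top')
def Z(l,z): return plane(p,np.array(l)/6+[410-.4,250-.4],z)
sq=Z([(384,130),(612,112),(640,337),(412,360)],.006); print(np.round(sq,4)); c=sq.mean(0); print('spot',c)
base=Z([(50,112),(628,62),(706,580),(110,635)],.006); print('base',base.mean(0),np.round(base,4))
for a in(sq,base):
    e=(a[1]-a[0]+a[2]-a[3]); print('yaw',np.degrees(np.arctan2(e[0],-e[1])), [np.linalg.norm(a[i]-a[i-1]) for i in range(4)])
tr=Z([(288,340),(310,498)],.067); print('trigger top',tr)
g=Z([(150,350),(235,350),(180,605),(262,605)],.070); print('grip',g)
h=Z([(100,215),(368,188),(383,325),(110,348)],.082); print('head',h,h.mean(0))
info()
E
```

```text
[[ 0.5518 -0.342   0.006 ]
 [ 0.5581 -0.4263  0.006 ]
 [ 0.4759 -0.4313  0.006 ]
 [ 0.4679 -0.3479  0.006 ]]
spot [ 0.51345546 -0.38687045  0.006     ]
base [ 0.47384064 -0.33417844  0.006     ] [[ 0.559  -0.2195  0.006 ]
 [ 0.5766 -0.4334  0.006 ]
 [ 0.3891 -0.4494  0.006 ]
 [ 0.3707 -0.2344  0.006 ]]
yaw 4.862739209684157 [np.float64(0.08408794381592126), np.float64(0.08450943610786486), np.float64(0.08239403564812284), np.float64(0.08380306863379769)]
yaw 4.809731747114097 [np.float64(0.18887924011619106), np.float64(0.2146318537041237), np.float64(0.18824649975149815), np.float64(0.215784413159704)]
trigger top [[ 0.47339415 -0.28619344  0.067     ]
 [ 0.41987911 -0.29119919  0.067     ]]
grip [[ 0.47009341 -0.23792307  0.07      ]
 [ 0.46997288 -0.26704237  0.07      ]
 [ 0.3844845  -0.24467091  0.07      ]
 [ 0.38436429 -0.27240856  0.07      ]]
head [[ 0.5154764  -0.21990092  0.082     ]
 [ 0.52431611 -0.31175174  0.082     ]
 [ 0.47782963 -0.31448088  0.082     ]
 [ 0.47047402 -0.22161384  0.082     ]] [ 0.49702404 -0.26693684  0.082     ]
t 0.75 pos [ 0.1599 -0.5524  0.2274] jaw -73.85 z [-0. -0. -1.] w 0.0854 F [ 0.73 -0.75  0.79] q [-1.41  0.28  1.5  -0.    1.36 -0.12]
```

Emit:
{"op": "send_rows", "data": {
  "deltas": [
    {"dp": [0.15,0.2,0],"rotation": [0,0,0]},
    {"dp": [0.35,0.5,0],"rotation": [0,0,0]},
    {"dp": [0.575,0.84,0],"rotation": [0,0,0]}
  ]
}}

```text
clock: 1.0
position: [0.2243, -0.4585, 0.227]
ee_rot: [-0.0, 0.99, 0.139, 0.0]
contact_force: [0.6, -0.6, -0.2]
width: 0.0854
```

Emit:
{"op": "send_rows", "data": {
  "deltas": [
    {"dp": [0.19,0.28,0],"rotation": [0,0,0]},
    {"dp": [0.38,0.56,0],"rotation": [0,0,0]},
    {"dp": [0.575,0.84,0],"rotation": [0,0,0]}
  ]
}}

```text
clock: 1.25
position: [0.2936, -0.3565, 0.2275]
ee_rot: [0.0, 0.99, 0.14, 0.0]
contact_force: [0.8, -0.2, 0.4]
width: 0.0851
```

Emit:
{"op": "send_rows", "data": {
  "deltas": [
    {"dp": [0.19,0.28,-0.1],"rotation": [0,0,0]},
    {"dp": [0.38,0.56,-0.2],"rotation": [0,0,0]},
    {"dp": [0.575,0.84,-0.3],"rotation": [0,0,0]}
  ]
}}

```text
clock: 1.5
position: [0.3615, -0.2576, 0.1921]
ee_rot: [0.001, 0.99, 0.14, 0.001]
contact_force: [0.3, -0.3, 0.1]
width: 0.0855
```

Emit:
{"op": "send_rows", "data": {
  "deltas": [
    {"dp": [0.19,0.28,-0.1],"rotation": [0,0,0]},
    {"dp": [0.38,0.56,-0.2],"rotation": [0,0,0]},
    {"dp": [0.575,0.84,-0.3],"rotation": [0,0,0]},
    {"dp": [0.575,0.84,-0.3],"rotation": [0,0,0]},
    {"dp": [0.575,0.84,-0.3],"rotation": [0,0,0]}
  ]
}}

```text
clock: 1.92
position: [0.4302, -0.1562, 0.1554]
ee_rot: [-0.0, 0.99, 0.143, -0.001]
contact_force: [0.4, 0.2, 0.2]
width: 0.0852
```

```bash
cat > look.py <<'E'
import sys
from h import *
from yaw import info
info()
for n in sys.argv[2:]:
    p=cam(n); save(p,sys.argv[1]+n+'.png')
    w=cloud(p)
    for r in models.find_in('figure1',p):
        l,t,rr,b=[int(x) for x in r['box']]; s=w[t:b,l:rr].reshape(-1,3); s=s[(s[:,2]>.03)&(s[:,2]<.075)]
        print(n,np.round(r['box']),round(r['score'],2),len(s),np.round((s[:,:].min(0)+s.max(0))/2,4) if len(s) else '',np.round(s[:,2].max(),3) if len(s) else '')
E
python3 look.py a wrist
```

```text
t 1.9167 pos [ 0.4302 -0.1562  0.1554] jaw -73.56 z [-0.001  0.001 -1.   ] w 0.0852 F [0.42 0.17 0.23] q [-0.5   0.16  1.86  0.    1.13  0.78]
wrist [ 21. 112. 102. 169.] 0.83 845 [0.4321 0.037  0.0385] 0.047
wrist [289. 186. 332. 228.] 0.72 594 [ 0.4346 -0.1465  0.0391] 0.048
wrist [391.  70. 640. 355.] 0.35 10115 [ 0.451  -0.2756  0.056 ] 0.075
```

```bash
python3 look.py b wrist
```

```text
t 2.0167 pos [ 0.4297 -0.1588  0.1562] jaw -73.8 z [-0.    -0.001 -1.   ] w 0.0855 F [-0.57 -1.    0.68] q [-0.51  0.16  1.86 -0.    1.13  0.78]
wrist [ 20. 109.  97. 168.] 0.86 834 [0.4318 0.0371 0.0386] 0.047
wrist [286. 181. 330. 230.] 0.66 624 [ 0.4341 -0.1465  0.0388] 0.048
```

View pics/bwrist.png

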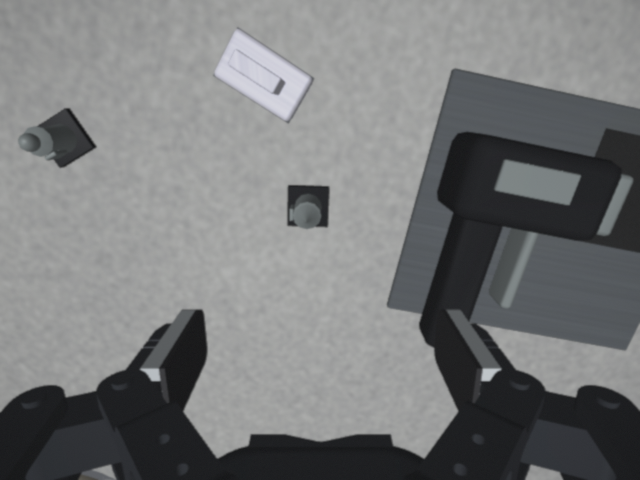

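The wrist view shows the first figure upright at (307,207), offset from the tool as computed. I'll descend on it.

Emit:
{"op": "send_rows", "data": {
  "deltas": [
    {"dp": [0.02,0.05,-0.3],"rotation": [0,0,0]},
    {"dp": [0.04,0.1,-0.55],"rotation": [0,0,0]},
    {"dp": [0.04,0.1,-0.8],"rotation": [0,0,0]},
    {"dp": [0.04,0.1,-0.95],"rotation": [0,0,0]},
    {"dp": [0.04,0.1,-1.0],"rotation": [0,0,0]},
    {"dp": [0.04,0.1,-1.0],"rotation": [0,0,0]}
  ]
}}

```text
clock: 2.62
position: [0.4333, -0.1473, 0.0351]
ee_rot: [-0.001, 0.99, 0.139, -0.001]
contact_force: [1.4, -0.3, 0.2]
width: 0.0857
```

Emit:
{"op": "send_rows", "data": {
  "deltas": [
    {"dp": [0,0,-0.03],"rotation": [0,0,0]},
    {"dp": [0,0,-0.03],"rotation": [0,0,0]},
    {"dp": [0,0,-0.03],"rotation": [0,0,0]},
    {"dp": [0,0,-0.03],"rotation": [0,0,0]},
    {"dp": [0,0,-0.03],"rotation": [0,0,0]},
    {"dp": [0,0,-0.03],"rotation": [0,0,0]},
    {"dp": [0,0,-0.03],"rotation": [0,0,0]},
    {"dp": [0,0,-0.03],"rotation": [0,0,0]}
  ],
  "fingers": 1,
  "grip_force": 50
}}

```text
clock: 3.28
position: [0.4352, -0.1468, 0.0332]
ee_rot: [0.001, 0.99, 0.141, 0.001]
contact_force: [-0.3, -1.4, 5.3]
width: 0.0164
```

Emit:
{"op": "send_rows", "data": {
  "deltas": [
    {"dp": [0,0,0.01],"rotation": [0,0,0]},
    {"dp": [0,0,0.05],"rotation": [0,0,0]},
    {"dp": [0,0,0.2],"rotation": [0,0,0]},
    {"dp": [0,0,0.4],"rotation": [0,0,0]},
    {"dp": [0,0,0.6],"rotation": [0,0,0]}
  ]
}}

```text
clock: 3.7
position: [0.4337, -0.1458, 0.1047]
ee_rot: [-0.001, 0.99, 0.14, -0.001]
contact_force: [0.9, -0.8, -0.4]
width: 0.0161
```

```bash
python3 look.py c wrist
```

```text
t 3.7 pos [ 0.4337 -0.1458  0.1047] jaw -73.85 z [-0.002  0.001 -1.   ] w 0.0161 F [ 0.93 -0.76 -0.4 ] q [-0.48  0.21  1.93  0.    1.    0.81]
wrist [  0. 121.  74. 190.] 0.83 582 [0.4321 0.0315 0.0349] 0.04
wrist [291. 246. 358. 333.] 0.79 97 [ 0.4476 -0.1433  0.0733] 0.075
```

View pics/cwrist.png

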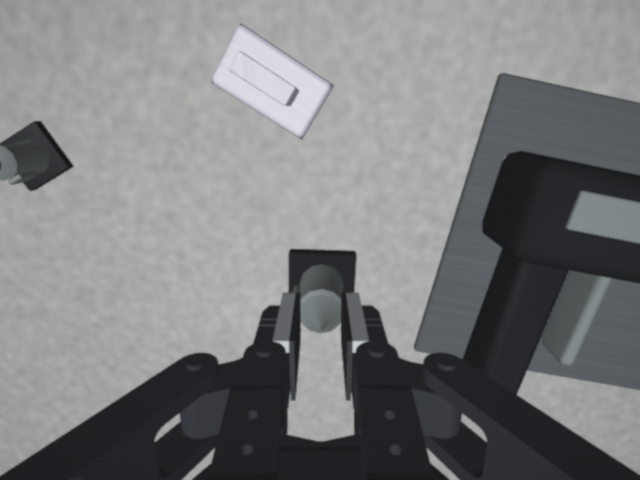

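```bash
python3 - <<'E'
from h import *
s=monitor.get_state(); p=cam('wrist')
P=s['position']
for dz in(-.03,0,.019): print(dz,proj(p,P+[0,0,dz]))
for k in (-.011,.011): print(k, proj(p,P+np.array([np.cos(np.radians(16)),np.sin(np.radians(16)),0])*k))
w=cloud(p); print(w[285:300:5,322], p['depth'][200:340:10,322].round(3))
q=cam('top'); save(q,'c1.png',(330,260,430,350),6)
E
```

```text
-0.03 [[319.6076318  278.84401769]]
0 [[319.89771425 308.08756886]]
0.019 [[320.14042698 332.55572322]]
-0.011 [[319.81567094 331.53542803]]
0.011 [[319.98314252 283.67229268]]
[[ 0.44425305 -0.14637623  0.10075844]
 [ 0.44535022 -0.14598061  0.10816934]
 [ 0.4440989  -0.1463263   0.11009218]] [0.26  0.262 0.264 0.267 0.267 0.189 0.186 0.18  0.172 0.161 0.158 0.156
 0.153 0.162]
```

View pics/c1.png

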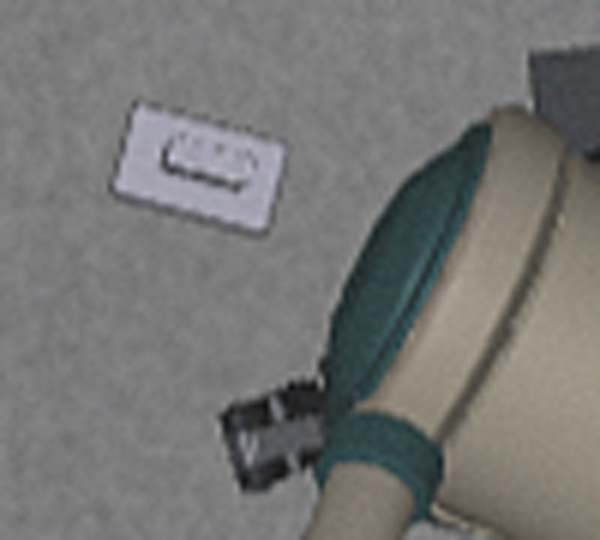

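The figure is held upright and centred in the pads. I'll carry it to the organiser.

Emit:
{"op": "send_rows", "data": {
  "deltas": [
    {"dp": [0,0.1,0.3],"rotation": [0,0,0]},
    {"dp": [0.05,0.3,0.5],"rotation": [0,0,0]},
    {"dp": [0.1,0.6,0.6],"rotation": [0,0,0]},
    {"dp": [0.2,0.95,0.6],"rotation": [0,0,0]}
  ]
}}

```text
clock: 4.23
position: [0.4586, -0.0344, 0.1779]
ee_rot: [0.001, 0.99, 0.139, 0.001]
contact_force: [1.1, 0.1, -0.7]
width: 0.0163
```

Emit:
{"op": "send_rows", "data": {
  "deltas": [
    {"dp": [0.07,0.3,0],"rotation": [0,0,-0.1]},
    {"dp": [0.15,0.6,0],"rotation": [0,0,-0.2]},
    {"dp": [0.22,0.95,0],"rotation": [0,0,-0.2]}
  ]
}}

```text
clock: 4.48
position: [0.4834, 0.0798, 0.1749]
ee_rot: [0.0, 0.996, 0.09, -0.001]
contact_force: [2.2, -0.6, -0.7]
width: 0.0159
```

Emit:
{"op": "send_rows", "data": {
  "deltas": [
    {"dp": [0.07,0.3,0],"rotation": [0,0,-0.1]},
    {"dp": [0.15,0.6,0],"rotation": [0,0,-0.2]},
    {"dp": [0.22,0.95,0],"rotation": [0,0,-0.2]}
  ]
}}

```text
clock: 4.73
position: [0.5095, 0.1926, 0.1745]
ee_rot: [0.001, 0.999, 0.04, -0.002]
contact_force: [0.9, -1.3, 0.2]
width: 0.0164
```

Emit:
{"op": "send_rows", "data": {
  "deltas": [
    {"dp": [0.07,0.3,0],"rotation": [0,0,0]},
    {"dp": [0.15,0.6,0],"rotation": [0,0,0]},
    {"dp": [0.22,0.85,0],"rotation": [0,0,0]},
    {"dp": [0.22,0.85,0],"rotation": [0,0,0]},
    {"dp": [0.22,0.85,0],"rotation": [0,0,0]}
  ]
}}

```text
clock: 5.15
position: [0.5357, 0.2945, 0.1738]
ee_rot: [0.001, 0.999, 0.042, -0.002]
contact_force: [-0.5, -0.2, -0.2]
width: 0.0164
```

```bash
python3 look.py d 
```

```text
t 5.15 pos [0.5357 0.2945 0.1738] jaw -85.15 z [-0.004 -0.002 -1.   ] w 0.0164 F [-0.52 -0.24 -0.25] q [ 0.39  0.37  1.51 -0.    1.27  1.88]
```

Emit:
{"op": "send_rows", "data": {
  "deltas": [
    {"dp": [0.05,0.12,-0.2],"rotation": [0,0,0]},
    {"dp": [0.05,0.12,-0.45],"rotation": [0,0,0]},
    {"dp": [0.05,0.12,-0.7],"rotation": [0,0,0]},
    {"dp": [0.05,0.12,-0.9],"rotation": [0,0,0]},
    {"dp": [0.05,0.12,-0.9],"rotation": [0,0,0]}
  ]
}}

```text
clock: 5.57
position: [0.5377, 0.3043, 0.0621]
ee_rot: [0.003, 0.999, 0.04, -0.006]
contact_force: [-0.4, -0.4, -0.4]
width: 0.0161
```

Emit:
{"op": "send_rows", "data": {
  "deltas": [
    {"dp": [0,0,-0.1],"rotation": [0,0,0]},
    {"dp": [0,0,-0.2],"rotation": [0,0,0]},
    {"dp": [0,0,-0.23],"rotation": [0,0,0]},
    {"dp": [0,0,-0.23],"rotation": [0,0,0]},
    {"dp": [0,0,-0.23],"rotation": [0,0,0]}
  ]
}}

```text
clock: 5.98
position: [0.543, 0.3074, 0.0416]
ee_rot: [-0.0, 0.999, 0.041, 0.0]
contact_force: [0.6, 0.1, -0.4]
width: 0.0161
```

Emit:
{"op": "send_rows", "data": {
  "deltas": [
    {"dp": [0,0,0],"rotation": [0,0,0]},
    {"dp": [0,0,0],"rotation": [0,0,0]},
    {"dp": [0,0,0],"rotation": [0,0,0]},
    {"dp": [0,0,0],"rotation": [0,0,0]},
    {"dp": [0,0,0],"rotation": [0,0,0]}
  ],
  "fingers": -0.1
}}

```text
clock: 6.4
position: [0.5428, 0.3079, 0.0412]
ee_rot: [-0.0, 0.999, 0.041, 0.0]
contact_force: [0.5, -0.1, 0.7]
width: 0.0471
```

Emit:
{"op": "send_rows", "data": {
  "deltas": [
    {"dp": [0,0,0.1],"rotation": [0,0,0]},
    {"dp": [0,0,0.4],"rotation": [0,0,0]},
    {"dp": [0,0,0.7],"rotation": [0,0,0]},
    {"dp": [-0.1,-0.2,1.0],"rotation": [0,0,0]}
  ]
}}

```text
clock: 6.73
position: [0.5338, 0.2885, 0.1597]
ee_rot: [-0.001, 0.999, 0.042, 0.002]
contact_force: [1.5, 0.7, 0.4]
width: 0.047
```

```bash
python3 look.py e wrist top
```

```text
t 6.7333 pos [0.5338 0.2885 0.1597] jaw -85.2 z [ 0.003  0.003 -1.   ] w 0.047 F [1.53 0.75 0.39] q [0.38 0.36 1.55 0.   1.23 1.87]
wrist [279. 179. 321. 223.] 0.94 602 [0.5427 0.3081 0.0406] 0.051
wrist [451. 302. 505. 357.] 0.74 515 [0.4466 0.1464 0.0386] 0.047
wrist [567. 327. 633. 383.] 0.74 531 [0.4323 0.0379 0.0386] 0.047
wrist [ 68. 156. 403. 382.] 0.27 11196 [0.4898 0.3424 0.0405] 0.051
top [295. 313. 311. 337.] 0.73 69 [0.4344 0.0366 0.0391] 0.048
top [238. 312. 261. 326.] 0.61 70 [0.4495 0.1447 0.0396] 0.049
top [173. 276. 189. 283.] 0.52 17 [0.5375 0.3041 0.0371] 0.043
```

View pics/ewrist.png

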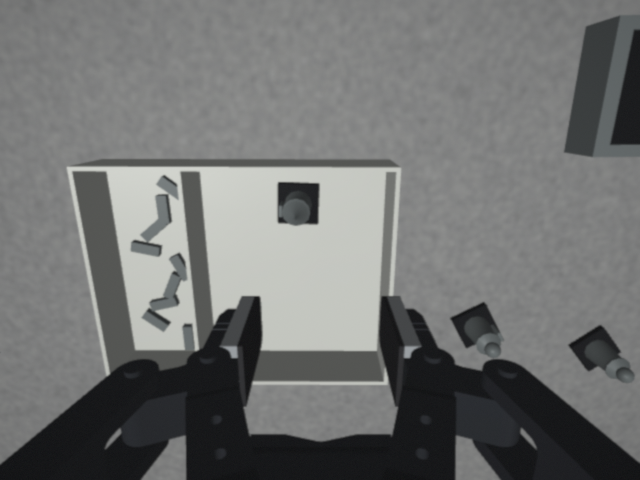

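The figure stands in the big compartment at (298,205). The next one is at (0.448,0.1455).

Emit:
{"op": "send_rows", "data": {
  "deltas": [
    {"dp": [-0.2,-0.25,0],"rotation": [0,0,0]},
    {"dp": [-0.4,-0.5,0],"rotation": [0,0,0]},
    {"dp": [-0.6,-0.8,0],"rotation": [0,0,0]}
  ],
  "fingers": -0.6
}}

```text
clock: 7.18
position: [0.4585, 0.1906, 0.1559]
ee_rot: [0.0, 0.999, 0.042, -0.002]
contact_force: [1.0, -1.5, 0.2]
width: 0.0679
```

Emit:
{"op": "send_rows", "data": {
  "deltas": [
    {"dp": [-0.1,-0.3,-0.05],"rotation": [0,0,0]},
    {"dp": [-0.12,-0.4,-0.2],"rotation": [0,0,0]},
    {"dp": [-0.12,-0.4,-0.45],"rotation": [0,0,0]},
    {"dp": [-0.12,-0.4,-0.6],"rotation": [0,0,0]},
    {"dp": [-0.12,-0.4,-0.6],"rotation": [0,0,0]},
    {"dp": [-0.12,-0.4,-0.6],"rotation": [0,0,0]}
  ]
}}

```text
clock: 7.68
position: [0.4447, 0.1428, 0.0845]
ee_rot: [0.0, 0.999, 0.041, -0.002]
contact_force: [-0.9, 0.9, -0.1]
width: 0.068
```

```bash
python3 look.py f wrist
```

```text
t 7.6833 pos [0.4447 0.1428 0.0845] jaw -85.32 z [-0.005 -0.001 -1.   ] w 0.068 F [-0.89  0.94 -0.07] q [0.16 0.25 1.94 0.   0.96 1.65]
wrist [278. 207. 348. 276.] 0.9 1051 [0.4472 0.146  0.0389] 0.048
wrist [ 0.  6. 56. 79.] 0.87 3 [0.5387 0.2977 0.0307] 0.031
wrist [449. 241. 527. 315.] 0.87 1020 [0.4329 0.0381 0.0386] 0.047
```

Emit:
{"op": "send_rows", "data": {
  "deltas": [
    {"dp": [0.02,0.025,-0.2],"rotation": [0,0,0]},
    {"dp": [0.02,0.025,-0.4],"rotation": [0,0,0]},
    {"dp": [0.02,0.025,-0.43],"rotation": [0,0,0]},
    {"dp": [0.02,0.025,-0.43],"rotation": [0,0,0]}
  ]
}}

```text
clock: 8.12
position: [0.4479, 0.146, 0.0343]
ee_rot: [0.0, 0.999, 0.041, -0.001]
contact_force: [0.3, 1.2, 0.8]
width: 0.0683
```

Emit:
{"op": "send_rows", "data": {
  "deltas": [
    {"dp": [0,0,0],"rotation": [0,0,0]},
    {"dp": [0,0,0],"rotation": [0,0,0]},
    {"dp": [0,0,0],"rotation": [0,0,0]},
    {"dp": [0,0,0],"rotation": [0,0,0]},
    {"dp": [0,0,0],"rotation": [0,0,0]},
    {"dp": [0,0,0],"rotation": [0,0,0]},
    {"dp": [0,0,0],"rotation": [0,0,0]},
    {"dp": [0,0,0],"rotation": [0,0,0]}
  ],
  "fingers": 1
}}

```text
clock: 8.78
position: [0.4493, 0.1462, 0.0357]
ee_rot: [-0.0, 0.999, 0.041, 0.001]
contact_force: [-1.5, 0.8, 6.6]
width: 0.0154
```

Emit:
{"op": "send_rows", "data": {
  "deltas": [
    {"dp": [0,0,0.1],"rotation": [0,0,0]},
    {"dp": [0,0,0.35],"rotation": [0,0,0]},
    {"dp": [0,0,0.65],"rotation": [0,0,0]},
    {"dp": [0,0,0.95],"rotation": [0,0,0]}
  ]
}}

```text
clock: 9.12
position: [0.4475, 0.1456, 0.1495]
ee_rot: [0.0, 0.999, 0.041, -0.001]
contact_force: [1.4, -0.2, -0.2]
width: 0.0155
```

Emit:
{"op": "send_rows", "data": {
  "deltas": [
    {"dp": [0.1,0.3,0],"rotation": [0,0,0]},
    {"dp": [0.15,0.6,0],"rotation": [0,0,0]},
    {"dp": [0.2,0.9,0],"rotation": [0,0,0]},
    {"dp": [0.2,0.9,0],"rotation": [0,0,0]}
  ]
}}

```text
clock: 9.45
position: [0.4743, 0.2596, 0.1493]
ee_rot: [-0.002, 0.999, 0.042, 0.002]
contact_force: [1.3, -1.0, -0.4]
width: 0.0156
```

```bash
python3 look.py g wrist
```

```text
t 9.45 pos [0.4743 0.2596 0.1493] jaw -85.14 z [ 0.004  0.005 -1.   ] w 0.0156 F [ 1.31 -1.   -0.42] q [0.37 0.28 1.71 0.   1.15 1.85]
wrist [565. 264. 632. 322.] 0.91 644 [0.4324 0.0385 0.0387] 0.047
wrist [238.  92. 288. 144.] 0.88 833 [0.5418 0.3081 0.0413] 0.051
wrist [274. 241. 359. 334.] 0.68 94 [0.4524 0.2319 0.0382] 0.046
```

View pics/gwrist.png

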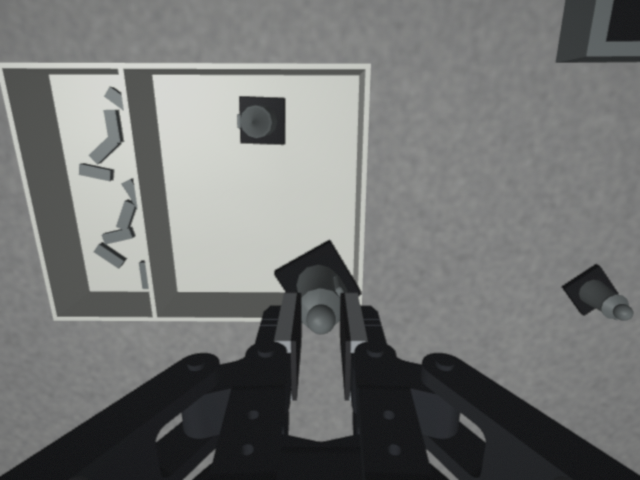

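The figure is held, and the first one still stands at (258,120). Now I'll place this one.

Emit:
{"op": "send_rows", "data": {
  "deltas": [
    {"dp": [0.1,0.25,0],"rotation": [0,0,0]},
    {"dp": [0.15,0.38,-0.1],"rotation": [0,0,0]},
    {"dp": [0.15,0.38,-0.35],"rotation": [0,0,0]},
    {"dp": [0.15,0.38,-0.6],"rotation": [0,0,0]},
    {"dp": [0.15,0.38,-0.8],"rotation": [0,0,0]},
    {"dp": [0.15,0.38,-0.9],"rotation": [0,0,0]},
    {"dp": [0.15,0.38,-0.9],"rotation": [0,0,0]},
    {"dp": [0.15,0.38,-0.9],"rotation": [0,0,0]}
  ]
}}

```text
clock: 10.22
position: [0.4898, 0.2978, 0.04]
ee_rot: [0.001, 0.999, 0.04, -0.001]
contact_force: [0.5, -0.4, -0.0]
width: 0.0155
```

Emit:
{"op": "send_rows", "data": {
  "deltas": [
    {"dp": [0,0,0],"rotation": [0,0,0]},
    {"dp": [0,0,0],"rotation": [0,0,0]},
    {"dp": [0,0,0],"rotation": [0,0,0]},
    {"dp": [0,0,0],"rotation": [0,0,0]},
    {"dp": [0,0,0],"rotation": [0,0,0]}
  ],
  "fingers": -0.1
}}

```text
clock: 10.63
position: [0.4908, 0.2995, 0.0412]
ee_rot: [-0.0, 0.999, 0.041, 0.001]
contact_force: [1.2, 0.1, 0.5]
width: 0.0469
```

Emit:
{"op": "send_rows", "data": {
  "deltas": [
    {"dp": [0,0,0.1],"rotation": [0,0,0]},
    {"dp": [0,0,0.4],"rotation": [0,0,0]},
    {"dp": [0,0,0.7],"rotation": [0,0,0]},
    {"dp": [-0.1,-0.2,0.9],"rotation": [0,0,0]},
    {"dp": [-0.2,-0.5,0.9],"rotation": [0,0,0]},
    {"dp": [-0.3,-0.8,0.9],"rotation": [0,0,0]}
  ]
}}

```text
clock: 11.13
position: [0.4555, 0.2035, 0.1508]
ee_rot: [-0.0, 0.999, 0.042, 0.003]
contact_force: [0.4, -0.5, -0.5]
width: 0.0472
```

Emit:
{"op": "send_rows", "data": {
  "deltas": [
    {"dp": [-0.05,-0.3,0],"rotation": [0,0,0]},
    {"dp": [-0.1,-0.6,0],"rotation": [0,0,0]},
    {"dp": [-0.15,-0.9,0],"rotation": [0,0,0]}
  ],
  "fingers": -0.6
}}

```text
clock: 11.38
position: [0.4358, 0.0942, 0.1491]
ee_rot: [0.0, 0.999, 0.041, 0.001]
contact_force: [0.5, 0.1, -0.3]
width: 0.068
```

```bash
python3 look.py h wrist top
```

```text
t 11.3833 pos [0.4358 0.0942 0.1491] jaw -85.25 z [ 0.001 -0.    -1.   ] w 0.068 F [ 0.53  0.1  -0.31] q [ 0.06  0.14  1.89 -0.    1.11  1.54]
wrist [  0. 102.  76. 159.] 0.76 887 [0.483  0.2919 0.04  ] 0.05
wrist [ 0. 10. 43. 66.] 0.73 0  
wrist [364. 200. 422. 257.] 0.71 618 [0.4321 0.0374 0.0386] 0.047
top [173. 269. 189. 284.] 0.77 60 [0.5445 0.3039 0.0423] 0.053
top [304. 318. 311. 334.] 0.61 2 [0.425  0.0302 0.033 ] 0.034
top [173. 295. 191. 314.] 0.44 75 [0.4859 0.2927 0.0417] 0.052
```

View pics/htop.png

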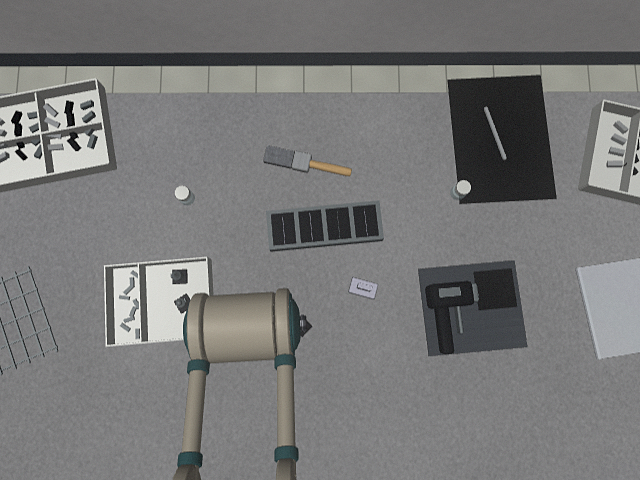

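Two figures stand in the compartment, at (180,276) and (182,303). Now the third, at (0.433,0.037).

Emit:
{"op": "send_rows", "data": {
  "deltas": [
    {"dp": [-0.02,-0.3,0],"rotation": [0,0,0]},
    {"dp": [-0.02,-0.47,-0.2],"rotation": [0,0,0]},
    {"dp": [-0.02,-0.47,-0.5],"rotation": [0,0,0]},
    {"dp": [-0.02,-0.47,-0.5],"rotation": [0,0,0]}
  ]
}}

```text
clock: 11.92
position: [0.4304, 0.0399, 0.0845]
ee_rot: [-0.001, 0.999, 0.041, -0.005]
contact_force: [-0.9, 1.0, -0.5]
width: 0.0683
```

```bash
python3 look.py i wrist
```

```text
t 11.9167 pos [0.4304 0.0399 0.0845] jaw -85.32 z [-0.01   0.001 -1.   ] w 0.0683 F [-0.95  1.01 -0.54] q [-0.07  0.21  2.01  0.    0.94  1.42]
wrist [288. 203. 363. 279.] 0.9 1037 [0.4324 0.0371 0.0387] 0.047
```

Emit:
{"op": "send_rows", "data": {
  "deltas": [
    {"dp": [0,-0.01,-0.2],"rotation": [0,0,0]},
    {"dp": [0,-0.01,-0.4],"rotation": [0,0,0]},
    {"dp": [0,-0.01,-0.45],"rotation": [0,0,0]},
    {"dp": [0,-0.01,-0.45],"rotation": [0,0,0]}
  ]
}}

```text
clock: 12.35
position: [0.4341, 0.0388, 0.0346]
ee_rot: [-0.0, 0.999, 0.042, -0.001]
contact_force: [-1.3, 0.3, -0.3]
width: 0.0686
```

Emit:
{"op": "send_rows", "data": {
  "deltas": [
    {"dp": [0,0,0],"rotation": [0,0,0]},
    {"dp": [0,0,0],"rotation": [0,0,0]},
    {"dp": [0,0,0],"rotation": [0,0,0]},
    {"dp": [0,0,0],"rotation": [0,0,0]},
    {"dp": [0,0,0],"rotation": [0,0,0]},
    {"dp": [0,0,0],"rotation": [0,0,0]},
    {"dp": [0,0,0],"rotation": [0,0,0]},
    {"dp": [0,0,0],"rotation": [0,0,0]}
  ],
  "fingers": 1
}}

```text
clock: 13.02
position: [0.4351, 0.0381, 0.0357]
ee_rot: [-0.0, 0.999, 0.041, 0.001]
contact_force: [-0.7, 1.7, 6.3]
width: 0.0152
```

Emit:
{"op": "send_rows", "data": {
  "deltas": [
    {"dp": [0,0,0.1],"rotation": [0,0,0]},
    {"dp": [0,0,0.35],"rotation": [0,0,0]},
    {"dp": [0,0,0.65],"rotation": [0,0,0]},
    {"dp": [0,0.1,0.95],"rotation": [0,0,0]},
    {"dp": [0,0.4,0.95],"rotation": [0,0,0]},
    {"dp": [0,0.7,0.95],"rotation": [0,0,0]},
    {"dp": [0,1.0,0.95],"rotation": [0,0,0]}
  ]
}}

```text
clock: 13.6
position: [0.4345, 0.1588, 0.15]
ee_rot: [-0.0, 0.999, 0.04, 0.001]
contact_force: [0.1, -0.2, -0.8]
width: 0.0148
```

Emit:
{"op": "send_rows", "data": {
  "deltas": [
    {"dp": [0,0.3,0],"rotation": [0,0,0]},
    {"dp": [0.05,0.6,0],"rotation": [0,0,0]},
    {"dp": [0.08,0.9,0],"rotation": [0,0,0]},
    {"dp": [0.08,0.9,0],"rotation": [0,0,0]}
  ]
}}

```text
clock: 13.93
position: [0.4449, 0.2719, 0.1491]
ee_rot: [-0.002, 0.999, 0.043, 0.002]
contact_force: [0.4, 0.3, -0.0]
width: 0.0151
```

```bash
python3 look.py j wrist
```

```text
t 13.9333 pos [0.4449 0.2719 0.1491] jaw -85.09 z [ 0.003  0.005 -1.   ] w 0.0151 F [ 0.38  0.25 -0.  ] q [0.41 0.25 1.75 0.   1.14 1.9 ]
wrist [259.  46. 310. 101.] 0.78 936 [0.5419 0.308  0.0408] 0.051
wrist [278. 237. 368. 334.] 0.76 66 [0.4094 0.2684 0.0387] 0.046
wrist [262. 137. 324. 196.] 0.59 762 [0.4834 0.2944 0.0408] 0.051
```

View pics/jwrist.png

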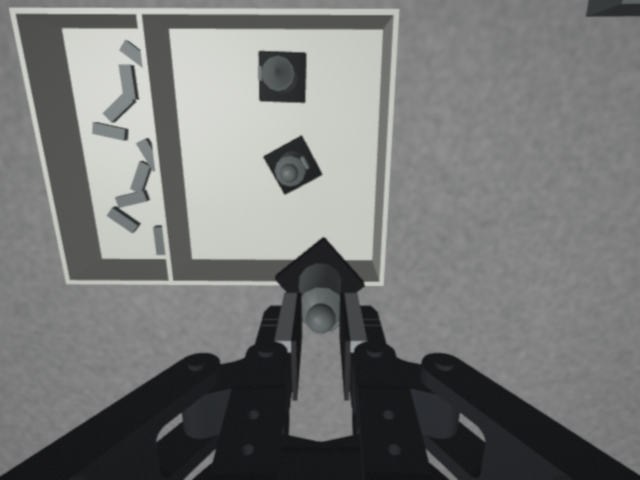

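Emit:
{"op": "send_rows", "data": {
  "deltas": [
    {"dp": [-0.03,0.25,0],"rotation": [0,0,0]},
    {"dp": [-0.03,0.47,-0.1],"rotation": [0,0,0]},
    {"dp": [-0.03,0.47,-0.35],"rotation": [0,0,0]},
    {"dp": [-0.03,0.47,-0.4],"rotation": [0,0,0]},
    {"dp": [-0.03,0.47,-0.4],"rotation": [0,0,0]},
    {"dp": [-0.03,0.47,-0.4],"rotation": [0,0,0]}
  ]
}}

```text
clock: 14.53
position: [0.4399, 0.3207, 0.1007]
ee_rot: [0.001, 0.999, 0.04, -0.001]
contact_force: [-0.1, 1.2, -1.0]
width: 0.0152
```

```bash
python3 look.py k
```

```text
t 14.5333 pos [0.4399 0.3207 0.1007] jaw -85.4 z [-0.001 -0.001 -1.   ] w 0.0152 F [-0.06  1.16 -0.95] q [ 0.5   0.33  1.76 -0.    1.05  1.99]
```

Emit:
{"op": "send_rows", "data": {
  "deltas": [
    {"dp": [0,0.05,-0.2],"rotation": [0,0,0]},
    {"dp": [0,0.05,-0.4],"rotation": [0,0,0]},
    {"dp": [0,0.05,-0.5],"rotation": [0,0,0]},
    {"dp": [0,0.05,-0.5],"rotation": [0,0,0]},
    {"dp": [0,0.05,-0.5],"rotation": [0,0,0]}
  ]
}}

```text
clock: 14.95
position: [0.4409, 0.3277, 0.0417]
ee_rot: [-0.0, 0.999, 0.04, 0.001]
contact_force: [-0.1, 0.4, 0.7]
width: 0.0152
```

Emit:
{"op": "send_rows", "data": {
  "deltas": [
    {"dp": [0,0,0],"rotation": [0,0,0]},
    {"dp": [0,0,0],"rotation": [0,0,0]},
    {"dp": [0,0,0],"rotation": [0,0,0]},
    {"dp": [0,0,0],"rotation": [0,0,0]}
  ],
  "fingers": 0.15
}}

```text
clock: 15.28
position: [0.4406, 0.3284, 0.0415]
ee_rot: [-0.0, 0.999, 0.041, 0.001]
contact_force: [0.3, 0.7, -0.2]
width: 0.0363
```

Emit:
{"op": "send_rows", "data": {
  "deltas": [
    {"dp": [0,0,0.1],"rotation": [0,0,0]},
    {"dp": [0,0,0.4],"rotation": [0,0,0]},
    {"dp": [0,0,0.7],"rotation": [0,0,0]},
    {"dp": [0,-0.2,0.9],"rotation": [0,0,0]},
    {"dp": [0.1,-0.5,0.9],"rotation": [0,0,0]},
    {"dp": [0.2,-0.8,0.9],"rotation": [0,0,0]}
  ]
}}

```text
clock: 15.78
position: [0.4651, 0.2325, 0.1513]
ee_rot: [-0.001, 0.999, 0.043, 0.003]
contact_force: [1.0, 0.1, 0.7]
width: 0.0365
```

Emit:
{"op": "send_rows", "data": {
  "deltas": [
    {"dp": [0.1,-0.3,0.1],"rotation": [0,0,0.2]},
    {"dp": [0.2,-0.6,0.2],"rotation": [0,0,0.4]},
    {"dp": [0.2,-0.9,0.2],"rotation": [0,0,0.6]},
    {"dp": [0.2,-0.9,0.2],"rotation": [0,0,0.8]}
  ],
  "fingers": -0.5
}}

```text
clock: 16.12
position: [0.4892, 0.1185, 0.1738]
ee_rot: [0.002, 0.971, 0.239, 0.001]
contact_force: [0.2, -0.3, -0.4]
width: 0.0641
```

```bash
python3 look.py k top side
```

```text
t 16.1167 pos [0.4892 0.1185 0.1738] jaw -62.38 z [ 0.002 -0.004 -1.   ] w 0.0641 F [ 0.18 -0.28 -0.36] q [ 0.1   0.21  1.74 -0.    1.19  1.19]
side [348. 373. 373. 393.] 0.92 89 [0.4815 0.2979 0.0398] 0.049
side [372. 389. 399. 415.] 0.86 110 [0.4369 0.3294 0.0407] 0.051
side [408. 154. 420. 160.] 0.35 55 [ 0.4291 -0.2872  0.0611] 0.071
```

View pics/ktop.png

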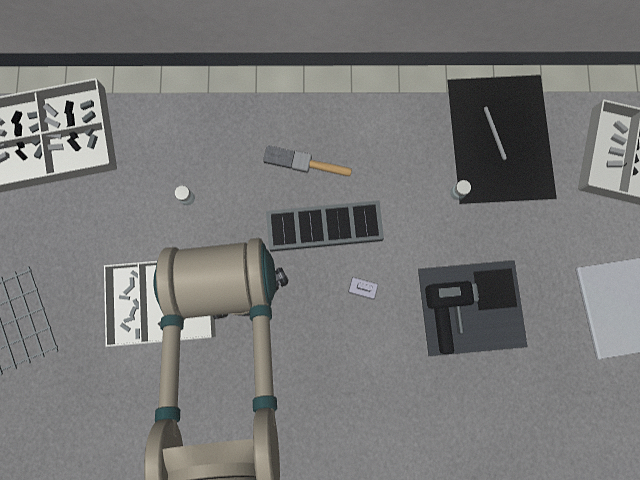

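View pics/kside.png

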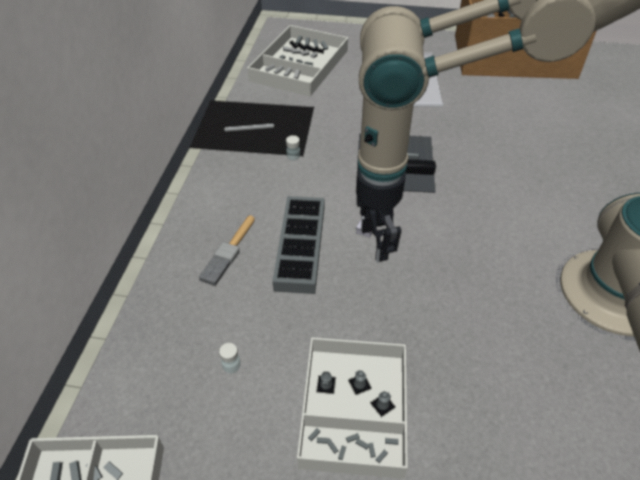

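All three figures stand in the big compartment and no other is visible. I'll go for the tin at (0.5165,-0.096), jaw axis about -15°.

Emit:
{"op": "send_rows", "data": {
  "deltas": [
    {"dp": [0.05,-0.25,0],"rotation": [0,0,0.2]},
    {"dp": [0.08,-0.5,0],"rotation": [0,0,0.4]},
    {"dp": [0.1,-0.7,0],"rotation": [0,0,0.6]},
    {"dp": [0.11,-0.9,0],"rotation": [0,0,0.82]}
  ],
  "fingers": -1
}}

```text
clock: 16.65
position: [0.5016, 0.0166, 0.1725]
ee_rot: [-0.0, 0.901, 0.434, 0.0]
contact_force: [0.1, 1.2, 0.4]
width: 0.0852
```

Emit:
{"op": "send_rows", "data": {
  "deltas": [
    {"dp": [0.05,-0.25,-0.1],"rotation": [0,0,0.2]},
    {"dp": [0.08,-0.5,-0.2],"rotation": [0,0,0.4]},
    {"dp": [0.1,-0.7,-0.3],"rotation": [0,0,0.6]},
    {"dp": [0.11,-0.9,-0.3],"rotation": [0,0,0.82]},
    {"dp": [0.11,-0.9,-0.3],"rotation": [0,0,0.82]},
    {"dp": [0.11,-0.9,-0.3],"rotation": [0,0,0.82]}
  ]
}}

```text
clock: 17.15
position: [0.5148, -0.0914, 0.1362]
ee_rot: [-0.0, 0.796, 0.605, 0.0]
contact_force: [1.1, 0.1, 0.2]
width: 0.0855
```

```bash
cat > tin.py <<'E'
import sys
from h import *
from yaw import info
info()
p=cam('wrist'); save(p,sys.argv[1]+'.png'); w=cloud(p)
for r in models.find_in('tin',p):
    l,t,rr,b=[int(x) for x in r['box']]; print(np.round(r['box']),round(r['score'],2))
    s=w[max(t-5,0):b+5,max(l-5,0):rr+5].reshape(-1,3)
    off=float(sys.argv[2]) if len(sys.argv)>2 else 0
    for lo,hi in((.018,.03),(.05,.066)):
        k=s[(s[:,2]>lo+off)&(s[:,2]<hi+off)]
        if len(k)>20:
            c,sz,a=cv2.minAreaRect((k[:,:2]*1000).astype(np.float32)); print(lo,len(k),np.round(c,1),np.round(sz,1),round(a,1),np.round(k[:,2].mean(),4))
E
python3 tin.py l
```

```text
t 17.15 pos [ 0.5148 -0.0914  0.1362] jaw -15.58 z [-0.     0.001 -1.   ] w 0.0855 F [1.1  0.09 0.2 ] q [-0.31  0.27  1.76  0.    1.12 -0.04]
[295. 185. 345. 273.] 0.95
0.018 3049 [514.5 -94.7] [58.2 34.4] 74.3 0.0239
0.05 785 [514.7 -94.5] [29.8  9.2] 74.6 0.0578
```

View pics/l.png

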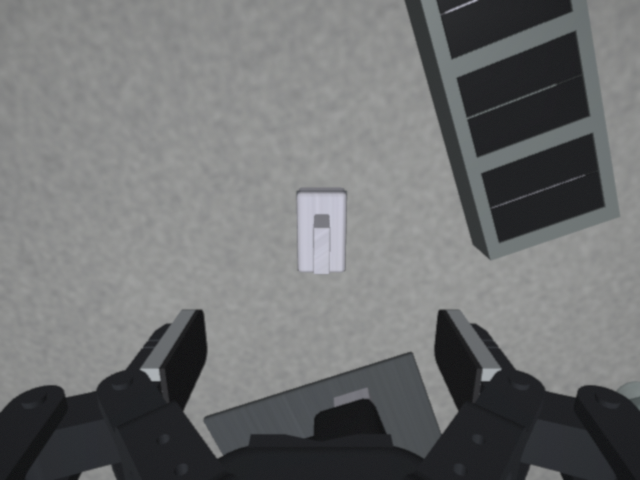

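The tin sits upright, aligned with the jaws, with its tab at about (321,240). I'll descend and grip the tab.

Emit:
{"op": "send_rows", "data": {
  "deltas": [
    {"dp": [0,-0.03,-0.2],"rotation": [0,0,0]},
    {"dp": [0,-0.03,-0.4],"rotation": [0,0,0]},
    {"dp": [0,-0.03,-0.6],"rotation": [0,0,0]},
    {"dp": [0,-0.03,-0.71],"rotation": [0,0,0]},
    {"dp": [0,-0.03,-0.71],"rotation": [0,0,0]},
    {"dp": [0,-0.03,-0.71],"rotation": [0,0,0]}
  ]
}}

```text
clock: 17.75
position: [0.5143, -0.0939, 0.0513]
ee_rot: [-0.001, 0.795, 0.606, -0.0]
contact_force: [0.5, -0.1, 0.5]
width: 0.0853
```

Emit:
{"op": "send_rows", "data": {
  "deltas": [
    {"dp": [0,0,0],"rotation": [0,0,0]},
    {"dp": [0,0,0],"rotation": [0,0,0]},
    {"dp": [0,0,0],"rotation": [0,0,0]},
    {"dp": [0,0,0],"rotation": [0,0,0]},
    {"dp": [0,0,0],"rotation": [0,0,0]},
    {"dp": [0,0,0],"rotation": [0,0,0]},
    {"dp": [0,0,0],"rotation": [0,0,0]},
    {"dp": [0,0,0],"rotation": [0,0,0]},
    {"dp": [0,0,0],"rotation": [0,0,0]},
    {"dp": [0,0,0],"rotation": [0,0,0]},
    {"dp": [0,0,0],"rotation": [0,0,0]}
  ],
  "fingers": 1,
  "grip_force": 60
}}

```text
clock: 18.67
position: [0.5144, -0.0954, 0.0518]
ee_rot: [0.0, 0.796, 0.606, 0.0]
contact_force: [-2.0, -0.3, 5.0]
width: 0.0063
```

```bash
python3 look.py l
```

```text
t 18.6667 pos [ 0.5144 -0.0954  0.0518] jaw -15.42 z [ 0. -0. -1.] w 0.0063 F [-1.99 -0.28  4.96] q [-0.32  0.36  1.87 -0.    0.91 -0.05]
```

Emit:
{"op": "send_rows", "data": {
  "deltas": [
    {"dp": [0,0,0.1],"rotation": [0,0,0]},
    {"dp": [0,0,0.3],"rotation": [0,0,0]},
    {"dp": [0,0,0.6],"rotation": [0,0,0]},
    {"dp": [0,0,0.85],"rotation": [0,0,0]},
    {"dp": [0,0,1.0],"rotation": [0,0,0]},
    {"dp": [0,0,1.0],"rotation": [0,0,0]}
  ]
}}

```text
clock: 19.17
position: [0.5173, -0.0963, 0.1753]
ee_rot: [0.004, 0.796, 0.606, 0.003]
contact_force: [1.1, 0.4, -1.4]
width: 0.0063
```

Emit:
{"op": "send_rows", "data": {
  "deltas": [
    {"dp": [0,-0.2,0.05],"rotation": [0,0,0.2]},
    {"dp": [0,-0.45,0.1],"rotation": [0,0,0.4]},
    {"dp": [0,-0.7,0.1],"rotation": [0,0,0.6]},
    {"dp": [0,-0.95,0.1],"rotation": [0,0,0.71]}
  ]
}}

```text
clock: 19.5
position: [0.5138, -0.2101, 0.1819]
ee_rot: [-0.001, 0.674, 0.739, -0.0]
contact_force: [0.5, 0.3, -1.2]
width: 0.0068
```

Emit:
{"op": "send_rows", "data": {
  "deltas": [
    {"dp": [0,-0.25,0],"rotation": [0,0,0]},
    {"dp": [0,-0.5,0],"rotation": [0,0,0]},
    {"dp": [0,-0.75,0],"rotation": [0,0,0]},
    {"dp": [0,-0.98,0],"rotation": [0,0,0]}
  ]
}}

```text
clock: 19.83
position: [0.5135, -0.3283, 0.1809]
ee_rot: [-0.002, 0.676, 0.737, -0.0]
contact_force: [-0.5, 0.7, -1.3]
width: 0.0061
```

Emit:
{"op": "send_rows", "data": {
  "deltas": [
    {"dp": [0,-0.2,0],"rotation": [0,0,0]},
    {"dp": [0,-0.4,0],"rotation": [0,0,0]},
    {"dp": [0,-0.5,0],"rotation": [0,0,0]},
    {"dp": [0,-0.5,0],"rotation": [0,0,0]},
    {"dp": [0,-0.5,0],"rotation": [0,0,0]}
  ]
}}

```text
clock: 20.25
position: [0.5139, -0.3861, 0.1817]
ee_rot: [-0.002, 0.676, 0.737, 0.001]
contact_force: [-0.2, 1.1, -1.4]
width: 0.0067
```

```bash
python3 tin.py m .1; python3 look.py m top
```

```text
t 20.25 pos [ 0.5139 -0.3861  0.1817] jaw 4.87 z [-0.002  0.003 -1.   ] w 0.0067 F [-0.18  1.1  -1.39] q [-0.75  0.41  1.42  0.    1.32 -0.84]
[287. 211. 357. 346.] 0.68
0.05 4572 [ 512.9 -377.8] [34.  43.5] 5.0 0.154
t 20.35 pos [ 0.5142 -0.3851  0.1827] jaw 4.97 z [-0.001  0.002 -1.   ] w 0.006 F [-0.42  1.26 -2.32] q [-0.75  0.4   1.42  0.    1.32 -0.84]
top [174. 294. 191. 312.] 0.7 76 [0.4859 0.2929 0.0415] 0.053
top [161. 311. 176. 331.] 0.63 68 [0.4408 0.3245 0.0425] 0.053
top [172. 268. 189. 283.] 0.56 69 [0.5445 0.3064 0.0409] 0.052
```

View pics/m.png

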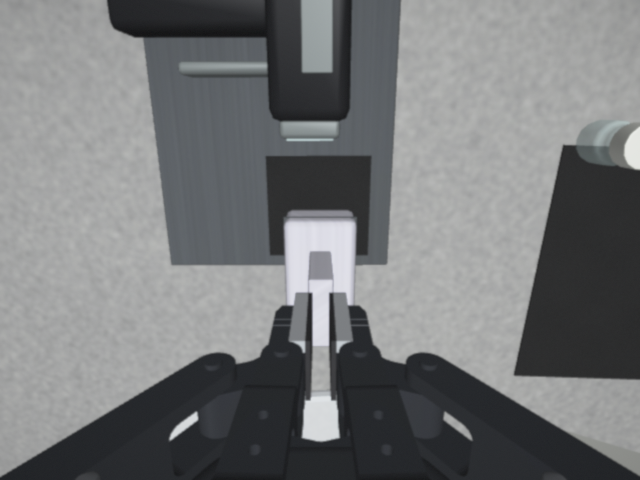

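In the wrist view the square spans (267,157) to (369,255). I'll compute its centre from that as a cross-check.

```bash
python3 - <<'E'
from h import *
p=cam('wrist'); g=cv2.cvtColor(p['color'],cv2.COLOR_RGB2GRAY)
save(p,'mz.png',(150,20,420,280),3)
a=plane(p,[(266,157),(371,156),(368,255),(271,255)],.006); print(np.round(a,4),a.mean(0))
for i in range(4): print(np.linalg.norm(a[i]-a[i-1]))
tr=plane(p,[(180,62),(180,75),(262,62),(262,76)],.067);print(np.round(tr,4))
E
```

```text
[[ 0.4671 -0.3477  0.006 ]
 [ 0.5515 -0.3394  0.006 ]
 [ 0.5598 -0.4243  0.006 ]
 [ 0.4754 -0.4317  0.006 ]] [ 0.51345651 -0.38577512  0.006     ]
0.08444783312740345
0.08482668792914105
0.08523279578044986
0.08470479049258374
[[ 0.4197 -0.2874  0.067 ]
 [ 0.4195 -0.2948  0.067 ]
 [ 0.4697 -0.283   0.067 ]
 [ 0.47   -0.2909  0.067 ]]
```

View pics/mz.png

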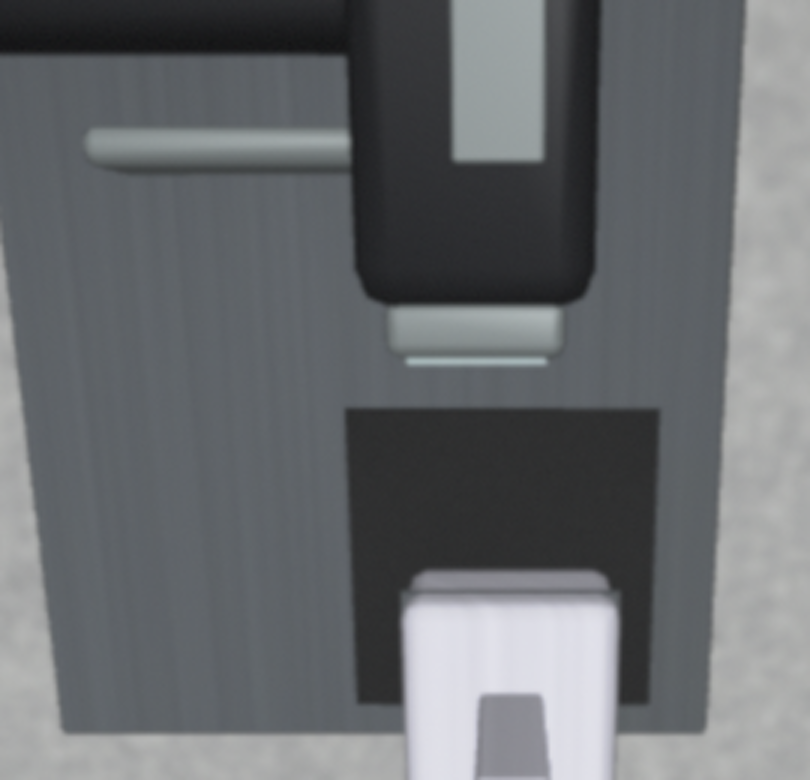

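Both views put the spot at (0.5135,-0.386), which is where the TCP stands. Lowering.

Emit:
{"op": "send_rows", "data": {
  "deltas": [
    {"dp": [0,0,-0.2],"rotation": [0,0,0]},
    {"dp": [0,0,-0.45],"rotation": [0,0,0]},
    {"dp": [0,0,-0.7],"rotation": [0,0,0]},
    {"dp": [0,0,-0.85],"rotation": [0,0,0]},
    {"dp": [0,0,-0.95],"rotation": [0,0,0]},
    {"dp": [0,0,-0.95],"rotation": [0,0,0]}
  ]
}}

```text
clock: 21.0
position: [0.5129, -0.3844, 0.0664]
ee_rot: [-0.003, 0.676, 0.737, 0.0]
contact_force: [-0.6, 0.1, -1.7]
width: 0.0065
```

Emit:
{"op": "send_rows", "data": {
  "deltas": [
    {"dp": [0,0,-0.04],"rotation": [0,0,0]},
    {"dp": [0,0,-0.07],"rotation": [0,0,0]},
    {"dp": [0,0,-0.08],"rotation": [0,0,0]},
    {"dp": [0,0,-0.08],"rotation": [0,0,0]}
  ]
}}

```text
clock: 21.33
position: [0.5148, -0.3871, 0.0605]
ee_rot: [0.001, 0.676, 0.737, 0.0]
contact_force: [-0.0, -0.5, -1.5]
width: 0.0065
```

```bash
python3 look.py m
```

```text
t 21.3333 pos [ 0.5148 -0.3871  0.0605] jaw 4.94 z [ 0.001 -0.001 -1.   ] w 0.0065 F [-0.   -0.48 -1.53] q [-0.75  0.5   1.58  0.    1.05 -0.84]
```

Emit:
{"op": "send_rows", "data": {
  "deltas": [
    {"dp": [0,0,-0.01],"rotation": [0,0,0]},
    {"dp": [0,0,-0.02],"rotation": [0,0,0]},
    {"dp": [0,0,-0.02],"rotation": [0,0,0]}
  ]
}}

```text
clock: 21.58
position: [0.5146, -0.3874, 0.0579]
ee_rot: [0.001, 0.676, 0.737, -0.0]
contact_force: [-0.7, -0.7, -0.0]
width: 0.0064
```

Emit:
{"op": "send_rows", "data": {
  "deltas": [
    {"dp": [0,0,0],"rotation": [0,0,0]},
    {"dp": [0,0,0],"rotation": [0,0,0]},
    {"dp": [0,0,0],"rotation": [0,0,0]},
    {"dp": [0,0,0],"rotation": [0,0,0]}
  ],
  "fingers": 0.3
}}

```text
clock: 21.92
position: [0.5146, -0.387, 0.0576]
ee_rot: [0.0, 0.676, 0.737, 0.0]
contact_force: [-0.2, -0.1, 0.2]
width: 0.0297
```

Emit:
{"op": "send_rows", "data": {
  "deltas": [
    {"dp": [0,0,0.1],"rotation": [0,0,0]},
    {"dp": [0,0,0.4],"rotation": [0,0,0]},
    {"dp": [0,0,0.7],"rotation": [0,0,0]},
    {"dp": [0,0,1.0],"rotation": [0,0,0]},
    {"dp": [0,0,1.0],"rotation": [0,0,0]}
  ]
}}

```text
clock: 22.33
position: [0.5179, -0.3901, 0.1859]
ee_rot: [0.008, 0.676, 0.737, -0.0]
contact_force: [1.0, -0.3, 1.0]
width: 0.0299
```

```bash
python3 tin.py n .006
```

```text
t 22.3333 pos [ 0.5179 -0.3901  0.1859] jaw 4.94 z [ 0.011 -0.01  -1.   ] w 0.0299 F [ 0.97 -0.29  1.02] q [-0.75  0.4   1.42  0.    1.31 -0.84]
[293. 166. 337. 242.] 0.63
0.018 2400 [ 514.4 -386.4] [34.3 57.4] 4.9 0.0299
0.05 600 [ 514.1 -386.6] [ 9.3 29.8] 4.7 0.0639
```

View pics/n.png

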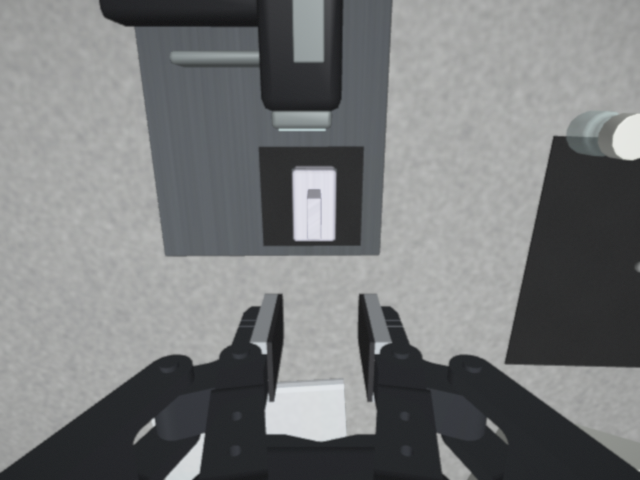

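The tin stands in the middle of the rubber square, with its centre at (0.514,-0.3865). Next I'll turn the jaws 90° and move above the trigger.

Emit:
{"op": "send_rows", "data": {
  "deltas": [
    {"dp": [-0.1,0.1,0],"rotation": [0,0,-0.2]},
    {"dp": [-0.15,0.2,0],"rotation": [0,0,-0.4]},
    {"dp": [-0.2,0.3,0],"rotation": [0,0,-0.6]},
    {"dp": [-0.2,0.3,0],"rotation": [0,0,-0.79]}
  ],
  "fingers": -1
}}

```text
clock: 22.77
position: [0.488, -0.3476, 0.1753]
ee_rot: [-0.003, 0.809, 0.588, -0.0]
contact_force: [0.3, -0.2, 0.5]
width: 0.0772
```

Emit:
{"op": "send_rows", "data": {
  "deltas": [
    {"dp": [-0.1,0.1,0],"rotation": [0,0,-0.2]},
    {"dp": [-0.15,0.2,0],"rotation": [0,0,-0.4]},
    {"dp": [-0.2,0.3,0],"rotation": [0,0,-0.6]},
    {"dp": [-0.2,0.3,0],"rotation": [0,0,-0.79]}
  ]
}}

```text
clock: 23.1
position: [0.4639, -0.3115, 0.1753]
ee_rot: [-0.003, 0.908, 0.418, -0.001]
contact_force: [0.0, -0.1, 0.4]
width: 0.0854
```

Emit:
{"op": "send_rows", "data": {
  "deltas": [
    {"dp": [-0.1,0.1,0],"rotation": [0,0,-0.2]},
    {"dp": [-0.15,0.2,0],"rotation": [0,0,-0.4]},
    {"dp": [-0.2,0.3,0],"rotation": [0,0,-0.6]},
    {"dp": [-0.2,0.3,0],"rotation": [0,0,-0.79]}
  ]
}}

```text
clock: 23.43
position: [0.4397, -0.2756, 0.1754]
ee_rot: [-0.003, 0.973, 0.232, -0.002]
contact_force: [0.0, 0.5, -0.1]
width: 0.0854
```

Emit:
{"op": "send_rows", "data": {
  "deltas": [
    {"dp": [-0.1,0.05,0],"rotation": [0,0,-0.2]},
    {"dp": [-0.1,0.1,0],"rotation": [0,0,-0.4]},
    {"dp": [-0.1,0.1,0],"rotation": [0,0,-0.6]},
    {"dp": [-0.1,0.1,0],"rotation": [0,0,-0.78]},
    {"dp": [-0.1,0.1,0],"rotation": [0,0,-0.78]},
    {"dp": [-0.1,0.1,0],"rotation": [0,0,-0.78]}
  ]
}}

```text
clock: 23.93
position: [0.4297, -0.2663, 0.1761]
ee_rot: [-0.001, 0.999, 0.042, -0.001]
contact_force: [-0.8, -0.0, -0.2]
width: 0.0853
```

```bash
python3 look.py o wrist
```

```text
t 23.9333 pos [ 0.4297 -0.2663  0.1761] jaw -85.18 z [-0.002  0.002 -1.   ] w 0.0853 F [-0.78 -0.   -0.21] q [-0.69  0.21  1.73 -0.    1.2   0.79]
```

View pics/owrist.png

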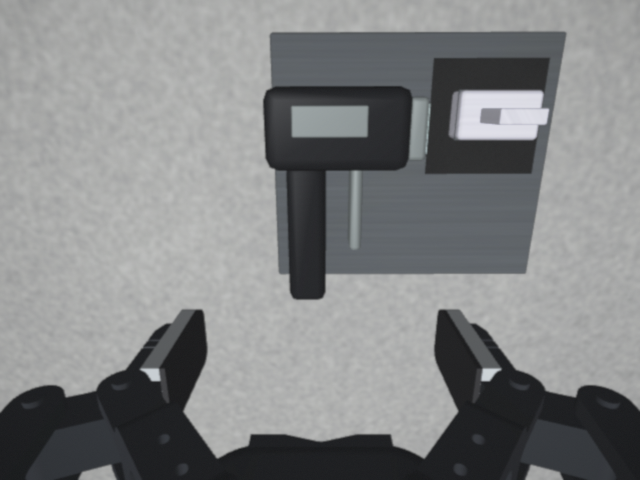

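```bash
python3 - <<'E'
from h import *
p=cam('wrist'); w=cloud(p)
# grip top edges, rotated to station frame
th=np.radians(4.85); ex=np.array([np.cos(th),np.sin(th)]); ey=np.array([-np.sin(th),np.cos(th)])
sel=w[165:300,280:370].reshape(-1,3)
S=np.c_[sel[:,:2]@ex,sel[:,:2]@ey,sel[:,2]]
for nm,lo,hi in (('grip',.064,.072),('trig+',.055,.0675)):
    k=S[(S[:,2]>lo)&(S[:,2]<hi)]
    print(nm,len(k),k.min(0),k.max(0))
for x0 in np.arange(.375,.45,.01):
    k=S[(abs(S[:,0]-x0)<.005)&(S[:,2]>.03)]
    o=np.sort(k[:,1]); 
    if len(o)<5: print(x0,len(o));continue
    g=np.argmax(np.diff(o)); print(round(x0,3),'front grp',o[0].round(4),o[g].round(4),'back grp',o[g+1].round(4),o[-1].round(4),'ztrig',k[k[:,1]<=o[g]][:,2].max().round(3),'zgrip',k[k[:,1]>o[g]][:,2].max().round(3))
s=monitor.get_state(); P=s['position'];print('TCP st',P[:2]@ex,P[:2]@ey)
E
```

```text
grip 5730 [ 0.35479219 -0.32941544  0.06400151] [ 0.44689082 -0.27660554  0.07198257]
trig+ 1368 [ 0.35471663 -0.32948708  0.0553827 ] [ 0.44617665 -0.27928434  0.06749922]
0.375 front grp -0.3055 -0.3055 back grp -0.3048 -0.28 ztrig 0.065 zgrip 0.072
0.385 front grp -0.3055 -0.3054 back grp -0.3047 -0.2795 ztrig 0.065 zgrip 0.072
0.395 front grp -0.3289 -0.3214 back grp -0.3054 -0.2796 ztrig 0.068 zgrip 0.072
0.405 front grp -0.3295 -0.3213 back grp -0.3054 -0.2794 ztrig 0.069 zgrip 0.072
0.415 front grp -0.3291 -0.3213 back grp -0.3054 -0.2795 ztrig 0.069 zgrip 0.072
0.425 front grp -0.3294 -0.3213 back grp -0.3053 -0.2793 ztrig 0.068 zgrip 0.072
0.435 front grp -0.3293 -0.3212 back grp -0.3053 -0.2793 ztrig 0.069 zgrip 0.072
0.445 front grp -0.3327 -0.3026 back grp -0.302 -0.2766 ztrig 0.079 zgrip 0.079
TCP st 0.406075435275947 -0.3022024749175305
```

The grip's back face is at station y -0.2794 and the trigger's front at -0.3294, 50 mm apart as stated. I'll descend centred for the home position.

Emit:
{"op": "send_rows", "data": {
  "deltas": [
    {"dp": [0.04,0.034,-0.2],"rotation": [0,0,0]},
    {"dp": [0.04,0.034,-0.4],"rotation": [0,0,0]},
    {"dp": [0.04,0.034,-0.6],"rotation": [0,0,0]},
    {"dp": [0.04,0.034,-0.8],"rotation": [0,0,0]},
    {"dp": [0.04,0.034,-1.0],"rotation": [0,0,0]},
    {"dp": [0.04,0.034,-1.0],"rotation": [0,0,0]},
    {"dp": [0.04,0.034,-1.0],"rotation": [0,0,0]}
  ],
  "grip_force": 30
}}

```text
clock: 24.67
position: [0.4345, -0.2623, 0.0565]
ee_rot: [-0.001, 0.999, 0.041, -0.001]
contact_force: [-0.7, -0.8, 0.6]
width: 0.0853
```

```bash
python3 look.py p
```

```text
t 24.6667 pos [ 0.4345 -0.2623  0.0565] jaw -85.28 z [-0.003  0.002 -1.   ] w 0.0853 F [-0.67 -0.78  0.59] q [-0.68  0.34  1.89 -0.    0.91  0.81]
```

Emit:
{"op": "send_rows", "data": {
  "deltas": [
    {"dp": [0,0,-0.02],"rotation": [0,0,0]},
    {"dp": [0,0,-0.02],"rotation": [0,0,0]},
    {"dp": [0,0,-0.02],"rotation": [0,0,0]},
    {"dp": [0,0,-0.02],"rotation": [0,0,0]},
    {"dp": [0,0,-0.02],"rotation": [0,0,0]}
  ],
  "fingers": -0.1
}}

```text
clock: 25.08
position: [0.4366, -0.265, 0.0566]
ee_rot: [0.002, 0.999, 0.041, 0.002]
contact_force: [-0.5, -4.5, 2.4]
width: 0.0473
```

Emit:
{"op": "send_rows", "data": {
  "deltas": [
    {"dp": [0,0,0],"rotation": [0,0,0]},
    {"dp": [0,0,0],"rotation": [0,0,0]},
    {"dp": [0,0,0],"rotation": [0,0,0]},
    {"dp": [0,0,0],"rotation": [0,0,0]},
    {"dp": [0,0,0],"rotation": [0,0,0]}
  ],
  "fingers": 0.4
}}

```text
clock: 25.5
position: [0.4363, -0.2633, 0.0567]
ee_rot: [0.001, 0.999, 0.04, 0.001]
contact_force: [-0.1, -0.7, 9.8]
width: 0.04
```

```bash
python3 look.py q wrist
```

```text
t 25.5 pos [ 0.4363 -0.2633  0.0567] jaw -85.36 z [ 0.003 -0.001 -1.   ] w 0.04 F [-0.08 -0.69  9.85] q [-0.68  0.34  1.89  0.    0.91  0.81]
```

View pics/qwrist.png

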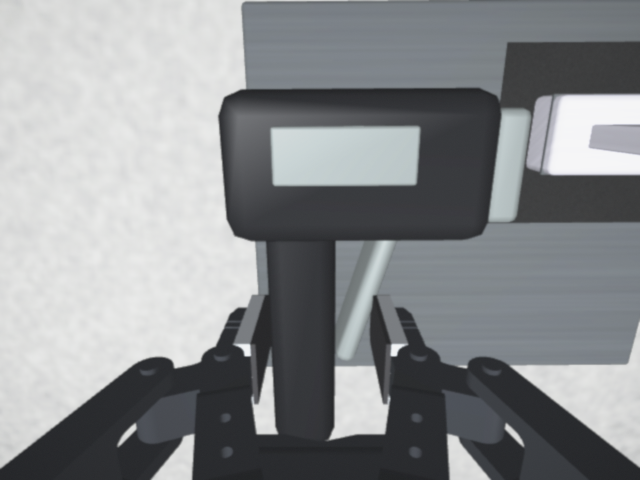

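The trigger has swung in, and the bar runs from (385,240) to (345,355). The opening reads 40 mm, so I'll squeeze harder to make sure it is home.

Emit:
{"op": "send_rows", "data": {
  "deltas": [
    {"dp": [0,0,0],"rotation": [0,0,0]},
    {"dp": [0,0,0],"rotation": [0,0,0]},
    {"dp": [0,0,0],"rotation": [0,0,0]},
    {"dp": [0,0,0],"rotation": [0,0,0]},
    {"dp": [0,0,0],"rotation": [0,0,0]},
    {"dp": [0,0,0],"rotation": [0,0,0]}
  ],
  "fingers": 1,
  "grip_force": 60
}}

```text
clock: 26.1
position: [0.4363, -0.2627, 0.057]
ee_rot: [0.0, 0.999, 0.04, 0.001]
contact_force: [-1.3, 1.2, 11.9]
width: 0.0374
```

```bash
python3 look.py r wrist;  python3 - <<'E'
from h import *
for n in('wrist','top'):
    p=cam(n); w=cloud(p)
    th=np.radians(4.85); ex=np.array([np.cos(th),np.sin(th)]); ey=np.array([-np.sin(th),np.cos(th)])
    sel=(w[200:380,250:420] if n=='wrist' else w[295:345,430:480]).reshape(-1,3)
    S=np.c_[sel[:,:2]@ex,sel[:,:2]@ey,sel[:,2]]
    for x0 in np.arange(.395,.45,.006):
        k=S[(abs(S[:,0]-x0)<.002)&(S[:,2]>.06)&(S[:,2]<.0695)&(S[:,1]<-.300)]
        if len(k): print(n,round(x0,3),np.round([k[:,1].min(),k[:,1].max()],4),len(k))
E
```

```text
t 26.1 pos [ 0.4363 -0.2627  0.057 ] jaw -85.4 z [ 0.003 -0.    -1.   ] w 0.0374 F [-1.31  1.18 11.89] q [-0.68  0.34  1.89  0.    0.91  0.81]
wrist 0.395 [-0.3126 -0.3002] 154
wrist 0.401 [-0.3177 -0.3002] 301
wrist 0.407 [-0.3177 -0.3002] 320
wrist 0.413 [-0.3177 -0.3002] 316
wrist 0.419 [-0.329  -0.3002] 303
wrist 0.425 [-0.3243 -0.3002] 376
wrist 0.431 [-0.3238 -0.3002] 332
wrist 0.437 [-0.3256 -0.3002] 354
wrist 0.443 [-0.328  -0.3002] 356
top 0.437 [-0.3014 -0.3011] 2
top 0.443 [-0.3058 -0.3058] 1
top 0.449 [-0.3149 -0.3029] 3
```

View pics/rwrist.png

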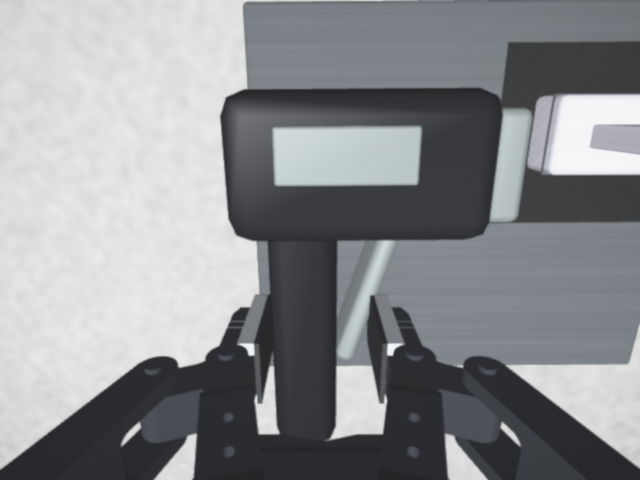

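```bash
python3 - <<'E'
from h import *
p=cam('wrist'); save(p,'rz.png',(320,230,420,370),5)
a=plane(p,[(392,242),(358,352),(376,242),(340,350)],.0675); th=np.radians(4.85)
for d in (a[0]-a[1],a[2]-a[3]): print(np.arctan2(d[1],d[0])-th)
ex=np.array([np.cos(th),np.sin(th)]); ey=np.array([-np.sin(th),np.cos(th)])
print(a[:,:2]@ex,a[:,:2]@ey)
E
```

```text
-0.23749070556273472
-0.27057605963905473
[0.44476279 0.39853231 0.44478538 0.39948462] [-0.3249957  -0.31380521 -0.31917667 -0.30661121]
```

View pics/rz.png

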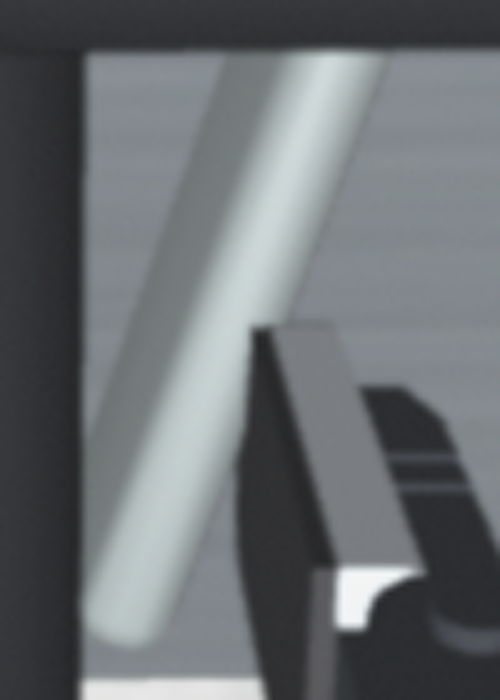

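The squeeze is balanced (net y force about 1 N at 60 N grip), the opening only changed by finger flex, and the bar is at about 0.27 rad. So the trigger is home. I'll release and check that it springs back.

Emit:
{"op": "send_rows", "data": {
  "deltas": [
    {"dp": [0,0,0],"rotation": [0,0,0]},
    {"dp": [0,0,0],"rotation": [0,0,0]},
    {"dp": [0,0,0],"rotation": [0,0,0]},
    {"dp": [0,0,0],"rotation": [0,0,0]},
    {"dp": [0,0,0],"rotation": [0,0,0]},
    {"dp": [0,0,0],"rotation": [0,0,0]},
    {"dp": [0,0,0],"rotation": [0,0,0]},
    {"dp": [0,0,0],"rotation": [0,0,0]}
  ],
  "fingers": -1
}}

```text
clock: 27.02
position: [0.4351, -0.2626, 0.0548]
ee_rot: [-0.0, 0.999, 0.041, -0.0]
contact_force: [-0.3, -0.1, 0.8]
width: 0.0858
```

Emit:
{"op": "send_rows", "data": {
  "deltas": [
    {"dp": [0,0,0.1],"rotation": [0,0,0]},
    {"dp": [0,0,0.4],"rotation": [0,0,0]},
    {"dp": [0,0,0.7],"rotation": [0,0,0]},
    {"dp": [0,0,1.0],"rotation": [0,0,0]},
    {"dp": [0,0,1.0],"rotation": [0,0,0]}
  ]
}}

```text
clock: 27.43
position: [0.439, -0.2657, 0.182]
ee_rot: [0.005, 0.999, 0.041, 0.005]
contact_force: [0.5, -0.7, 0.7]
width: 0.0857
```

```bash
python3 look.py s wrist top
```

```text
t 27.4333 pos [ 0.439  -0.2657  0.182 ] jaw -85.31 z [ 0.011 -0.009 -1.   ] w 0.0857 F [ 0.45 -0.66  0.71] q [-0.68  0.21  1.72  0.    1.2   0.81]
top [160. 311. 176. 332.] 0.64 74 [0.4409 0.3259 0.0412] 0.052
top [171. 270. 187. 282.] 0.57 71 [0.5443 0.3064 0.0399] 0.05
top [172. 294. 194. 312.] 0.52 74 [0.4859 0.2927 0.0409] 0.051
```

View pics/swrist.png

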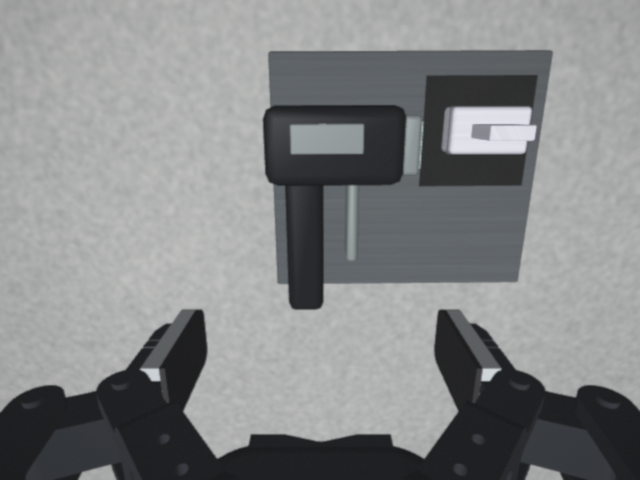

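View pics/stop.png

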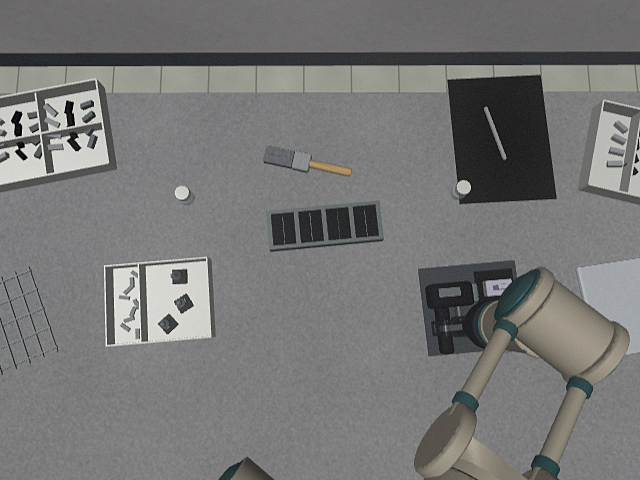

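The trigger has sprung back to straight (bar at x=350), and the tin still stands at (488,130). The figures are still in the organiser. Now I'll probe the pockets with closed fingers.

Emit:
{"op": "send_rows", "data": {
  "deltas": [
    {"dp": [0.22,0.16,0],"rotation": [0,0,0]},
    {"dp": [0.47,0.33,0],"rotation": [0,0,0]},
    {"dp": [0.7,0.5,0],"rotation": [0,0,0]},
    {"dp": [0.94,0.67,0],"rotation": [0,0,0]}
  ],
  "fingers": 1
}}

```text
clock: 27.97
position: [0.5478, -0.1812, 0.1729]
ee_rot: [-0.001, 0.999, 0.04, -0.002]
contact_force: [-0.6, -0.9, -0.2]
width: 0.0386
```

Emit:
{"op": "send_rows", "data": {
  "deltas": [
    {"dp": [0.22,0.16,-0.1],"rotation": [0,0,0]},
    {"dp": [0.47,0.33,-0.3],"rotation": [0,0,0]},
    {"dp": [0.7,0.5,-0.5],"rotation": [0,0,0]},
    {"dp": [0.92,0.66,-0.7],"rotation": [0,0,0]},
    {"dp": [0.92,0.66,-0.8],"rotation": [0,0,0]},
    {"dp": [0.92,0.66,-0.8],"rotation": [0,0,0]},
    {"dp": [0.92,0.66,-0.8],"rotation": [0,0,0]}
  ]
}}

```text
clock: 28.55
position: [0.6565, -0.1026, 0.0761]
ee_rot: [-0.001, 0.999, 0.041, -0.003]
contact_force: [-0.1, -0.7, 0.5]
width: -0.0001
```

```bash
python3 look.py t wrist
```

```text
t 28.55 pos [ 0.6565 -0.1026  0.0761] jaw -85.27 z [-0.006  0.001 -1.   ] w -0.0001 F [-0.14 -0.74  0.47] q [-0.26  0.52  1.51 -0.    1.12  1.23]
```

View pics/twrist.png

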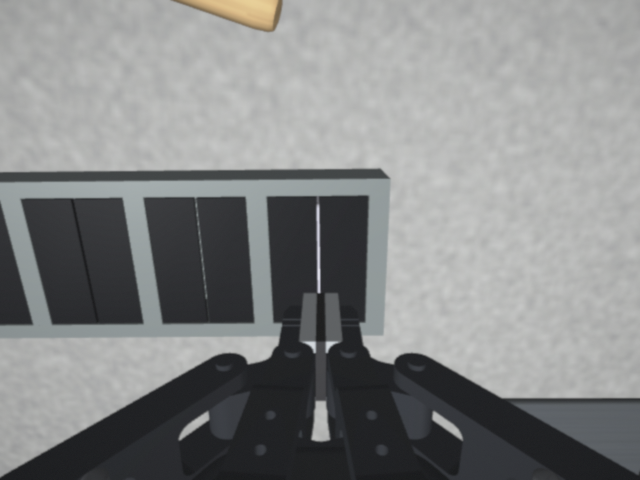

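Fingers are closed over the end pocket's seam. Light shows through the seams of this pocket and the next, while the third (seam near x=85) looks dark. I'll probe each by touch.

Emit:
{"op": "send_rows", "data": {
  "deltas": [
    {"dp": [0.01,0,-0.08],"rotation": [0,0,0]},
    {"dp": [0.01,0,-0.16],"rotation": [0,0,0]},
    {"dp": [0.01,0,-0.2],"rotation": [0,0,0]},
    {"dp": [0.01,0,-0.24],"rotation": [0,0,0]},
    {"dp": [0.01,0,-0.24],"rotation": [0,0,0]},
    {"dp": [0.01,0,-0.24],"rotation": [0,0,0]}
  ]
}}

```text
clock: 29.15
position: [0.6593, -0.1034, 0.0499]
ee_rot: [-0.0, 0.999, 0.041, -0.0]
contact_force: [-0.6, 0.2, -0.3]
width: -0.0002
```

```bash
python3 look.py u
```

```text
t 29.15 pos [ 0.6593 -0.1034  0.0499] jaw -85.33 z [-0.001  0.    -1.   ] w -0.0002 F [-0.57  0.17 -0.35] q [-0.26  0.54  1.54 -0.    1.06  1.23]
```

Emit:
{"op": "send_rows", "data": {
  "deltas": [
    {"dp": [0,0,-0.02],"rotation": [0,0,0]},
    {"dp": [0,0,-0.03],"rotation": [0,0,0]},
    {"dp": [0,0,-0.03],"rotation": [0,0,0]}
  ]
}}

```text
clock: 29.4
position: [0.6596, -0.1032, 0.0465]
ee_rot: [0.0, 0.999, 0.041, -0.0]
contact_force: [-0.0, 0.4, -0.4]
width: 0.0005
```

Emit:
{"op": "send_rows", "data": {
  "deltas": [
    {"dp": [0,0,-0.02],"rotation": [0,0,0]},
    {"dp": [0,0,-0.03],"rotation": [0,0,0]},
    {"dp": [0,0,-0.03],"rotation": [0,0,0]}
  ]
}}

```text
clock: 29.65
position: [0.6595, -0.1031, 0.0427]
ee_rot: [-0.0, 0.999, 0.041, -0.0]
contact_force: [-0.7, 0.7, -0.1]
width: 0.0003
```

```bash
python3 look.py v wrist side; python3 - <<'E'
import cv2
a=cv2.imread('pics/vside.png'); cv2.imwrite('pics/vz.png',cv2.resize(a[170:310,240:420],None,fx=4.4,fy=4.2))
E
```

```text
t 29.65 pos [ 0.6595 -0.1031  0.0427] jaw -85.31 z [-0.001  0.    -1.   ] w 0.0003 F [-0.73  0.73 -0.09] q [-0.26  0.55  1.54 -0.    1.05  1.23]
side [372. 388. 397. 416.] 0.79 111 [0.4369 0.3286 0.0411] 0.051
side [347. 368. 374. 396.] 0.78 102 [0.4818 0.2958 0.0402] 0.05
side [315. 371. 336. 395.] 0.62 106 [0.5403 0.3097 0.0399] 0.05
```

View pics/vwrist.png

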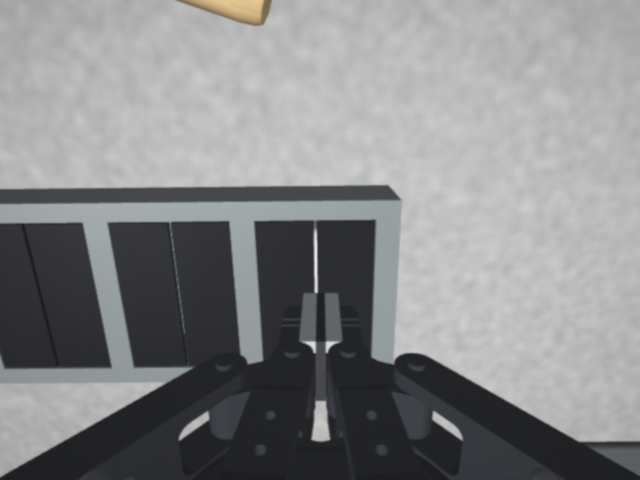

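View pics/vz.png

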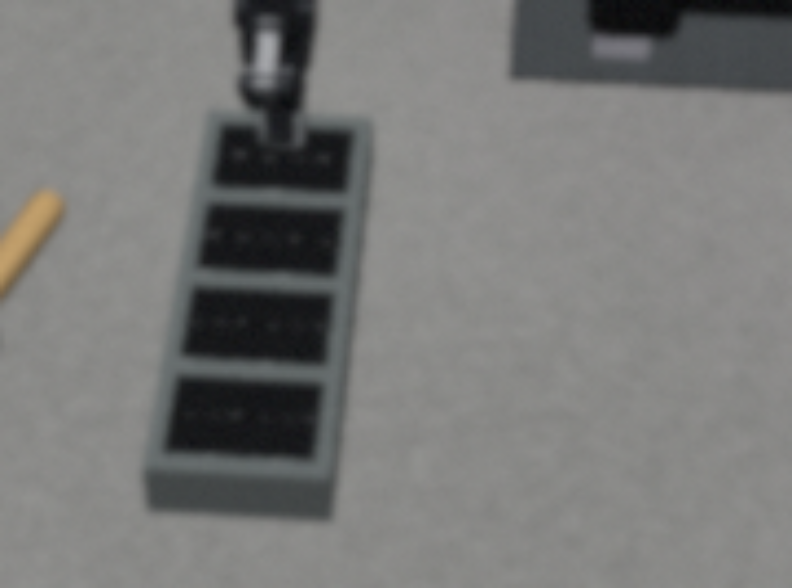

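Emit:
{"op": "send_rows", "data": {
  "deltas": [
    {"dp": [0,0,-0.02],"rotation": [0,0,0]},
    {"dp": [0,0,-0.03],"rotation": [0,0,0]},
    {"dp": [0,0,-0.03],"rotation": [0,0,0]}
  ]
}}

```text
clock: 30.1
position: [0.6593, -0.1032, 0.0389]
ee_rot: [-0.0, 0.999, 0.041, -0.0]
contact_force: [0.3, -0.4, -0.5]
width: -0.0001
```

Emit:
{"op": "send_rows", "data": {
  "deltas": [
    {"dp": [0,0,-0.02],"rotation": [0,0,0]},
    {"dp": [0,0,-0.03],"rotation": [0,0,0]},
    {"dp": [0,0,-0.03],"rotation": [0,0,0]}
  ]
}}

```text
clock: 30.35
position: [0.6594, -0.1032, 0.0354]
ee_rot: [-0.0, 0.999, 0.041, -0.0]
contact_force: [-0.9, 0.3, 0.5]
width: 0.0
```

```bash
python3 look.py w wrist; python3 - <<'E'
from h import *
p=cam('wrist'); w=cloud(p); P=monitor.get_state()['position']
for d in (0,.01,.019,.03): print(d,proj(p,P-[0,0,d]))
print(p['depth'][280:420:10,320].round(3)); print(w[270:340:5,310,2].round(3),w[270:340:5,300,2].round(3), w[225:340:8,290].round(3))
save(p,'wz.png',(220,190,420,350),4)
E
```

```text
t 30.35 pos [ 0.6594 -0.1032  0.0354] jaw -85.32 z [-0.001  0.    -1.   ] w 0.0 F [-0.91  0.29  0.53] q [-0.26  0.56  1.55 -0.    1.03  1.23]
0 [[319.98307187 308.09765846]]
0.01 [[319.98801611 297.14809311]]
0.019 [[319.99202274 288.27495664]]
0.03 [[319.99643433 278.50498161]]
[0.163 0.163 0.147 0.14  0.133 0.127 0.122 0.121 0.124 0.122 0.125 0.126
 0.127 0.223]
[0.033 0.033 0.033 0.033 0.033 0.045 0.049 0.054 0.056 0.06  0.064 0.068
 0.07  0.075] [0.033 0.034 0.034 0.033 0.033 0.033 0.034 0.033 0.05  0.053 0.057 0.061
 0.071 0.074] [[ 0.693 -0.089  0.032]
 [ 0.69  -0.089  0.032]
 [ 0.687 -0.089  0.033]
 [ 0.684 -0.089  0.034]
 [ 0.681 -0.09   0.034]
 [ 0.677 -0.09   0.033]
 [ 0.673 -0.09   0.034]
 [ 0.67  -0.09   0.033]
 [ 0.666 -0.09   0.034]
 [ 0.663 -0.091  0.034]
 [ 0.659 -0.091  0.033]
 [ 0.666 -0.092  0.053]
 [ 0.666 -0.092  0.058]
 [ 0.665 -0.093  0.063]
 [ 0.666 -0.093  0.069]]
```

View pics/wz.png

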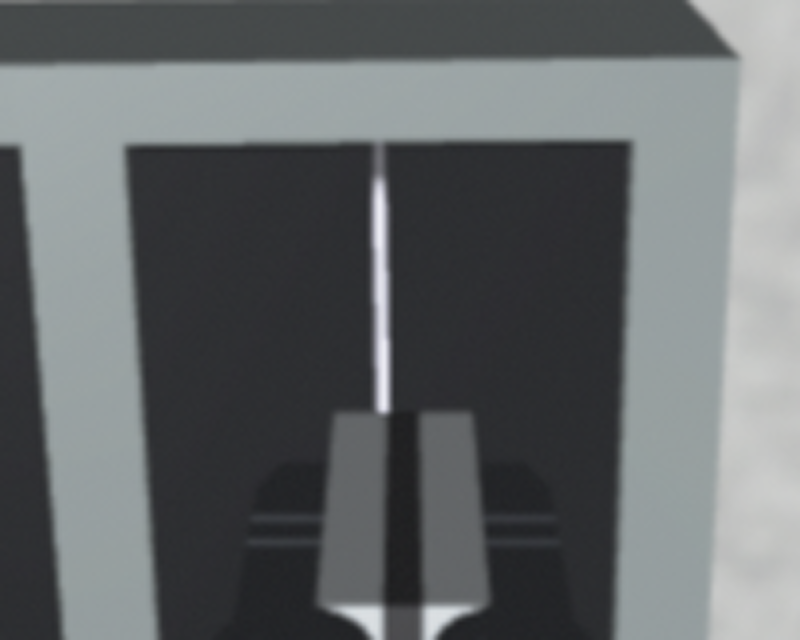

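The depth map shows the flaps still level at 33-34 mm right beside the fingers. The fingertips are therefore still above the cover, shorter than the nominal 19 mm. I'll keep going down in small steps.

Emit:
{"op": "send_rows", "data": {
  "deltas": [
    {"dp": [0,0,-0.02],"rotation": [0,0,0]},
    {"dp": [0,0,-0.03],"rotation": [0,0,0]},
    {"dp": [0,0,-0.03],"rotation": [0,0,0]}
  ]
}}

```text
clock: 30.75
position: [0.6594, -0.1032, 0.0318]
ee_rot: [-0.0, 0.999, 0.041, -0.0]
contact_force: [-0.2, 0.9, 1.0]
width: 0.0002
```

```bash
python3 - <<'E'
from h import *
p=cam('wrist'); w=cloud(p); P=monitor.get_state()['position']
R=cv2.Rodrigues(np.array(p['rvec'],float))[0]; print('cam',-R.T@np.array(p['tvec']).ravel()-P,R[2])
for c in (303,308,333,338):
  print(c,[ (r,(w[r,c]-P).round(3).tolist()) for r in range(286,326,6)])
E
```

```text
cam [0.07810152 0.00634589 0.14653947] [-0.3055554  -0.02563726 -0.9518291 ]
303 [(286, [0.01, 0.008, 0.001]), (292, [0.007, 0.007, 0.002]), (298, [0.011, 0.007, 0.013]), (304, [0.011, 0.007, 0.018]), (310, [0.01, 0.007, 0.021]), (316, [0.01, 0.007, 0.026]), (322, [0.011, 0.006, 0.031])]
308 [(286, [0.01, 0.006, 0.001]), (292, [0.008, 0.005, 0.002]), (298, [0.01, 0.005, 0.012]), (304, [0.01, 0.005, 0.017]), (310, [0.01, 0.005, 0.021]), (316, [0.011, 0.005, 0.026]), (322, [0.011, 0.005, 0.03])]
333 [(286, [0.011, -0.004, 0.001]), (292, [0.008, -0.005, 0.001]), (298, [0.011, -0.004, 0.013]), (304, [0.011, -0.004, 0.017]), (310, [0.011, -0.004, 0.022]), (316, [0.011, -0.004, 0.025]), (322, [0.011, -0.004, 0.029])]
338 [(286, [0.011, -0.006, 0.001]), (292, [0.009, -0.007, 0.001]), (298, [0.012, -0.006, 0.013]), (304, [0.012, -0.006, 0.018]), (310, [0.012, -0.005, 0.023]), (316, [0.012, -0.005, 0.027]), (322, [0.012, -0.005, 0.03])]
```

Emit:
{"op": "send_rows", "data": {
  "deltas": [
    {"dp": [0,0,-0.02],"rotation": [0,0,0]},
    {"dp": [0,0,-0.03],"rotation": [0,0,0]},
    {"dp": [0,0,-0.03],"rotation": [0,0,0]}
  ]
}}

```text
clock: 31.05
position: [0.6597, -0.1033, 0.0284]
ee_rot: [0.0, 0.999, 0.041, 0.0]
contact_force: [-0.6, 0.0, 0.2]
width: -0.0002
```

Emit:
{"op": "send_rows", "data": {
  "deltas": [
    {"dp": [0,0,-0.02],"rotation": [0,0,0]},
    {"dp": [0,0,-0.02],"rotation": [0,0,0]},
    {"dp": [0,0,-0.02],"rotation": [0,0,0]}
  ]
}}

```text
clock: 31.3
position: [0.6599, -0.1034, 0.0279]
ee_rot: [0.0, 0.999, 0.041, 0.0]
contact_force: [-2.5, 1.5, 7.5]
width: -0.0001
```

Emit:
{"op": "send_rows", "data": {
  "deltas": [
    {"dp": [0,0,-0.02],"rotation": [0,0,0]},
    {"dp": [0,0,-0.02],"rotation": [0,0,0]},
    {"dp": [0,0,-0.02],"rotation": [0,0,0]}
  ]
}}

```text
clock: 31.55
position: [0.6599, -0.1034, 0.0277]
ee_rot: [0.0, 0.999, 0.041, 0.001]
contact_force: [-5.4, 0.5, 18.6]
width: 0.0004
```

Firm contact at TCP z = 0.028. I'll look at the flaps here before lifting.

```bash
python3 - <<'E'
from h import *
p=cam('wrist'); w=cloud(p); P=monitor.get_state()['position']
print(P,monitor.get_state()['contact_force'])
print(w[225:300:8,290].round(4)[:,2],w[225:300:8,350].round(4)[:,2])
save(p,'xz.png',(200,190,440,370),3)
E
```

```text
[ 0.65993395 -0.10336797  0.02768914] [-5.82239723  1.70858698 18.87215547]
[0.034  0.0313 0.0316 0.0322 0.0329 0.0322 0.0319 0.0329 0.0319 0.0321] [0.0324 0.0325 0.0313 0.0329 0.0322 0.0319    nan 0.0321 0.033  0.0335]
```

Emit:
{"op": "send_rows", "data": {
  "deltas": [
    {"dp": [0,0,0.08],"rotation": [0,0,0]},
    {"dp": [0,0,0.15],"rotation": [0,0,0]},
    {"dp": [0,0,0.2],"rotation": [0,0,0]}
  ]
}}

```text
clock: 31.85
position: [0.66, -0.1034, 0.0487]
ee_rot: [0.0, 0.999, 0.041, 0.0]
contact_force: [0.1, 0.4, -0.1]
width: -0.0
```

View pics/xz.png

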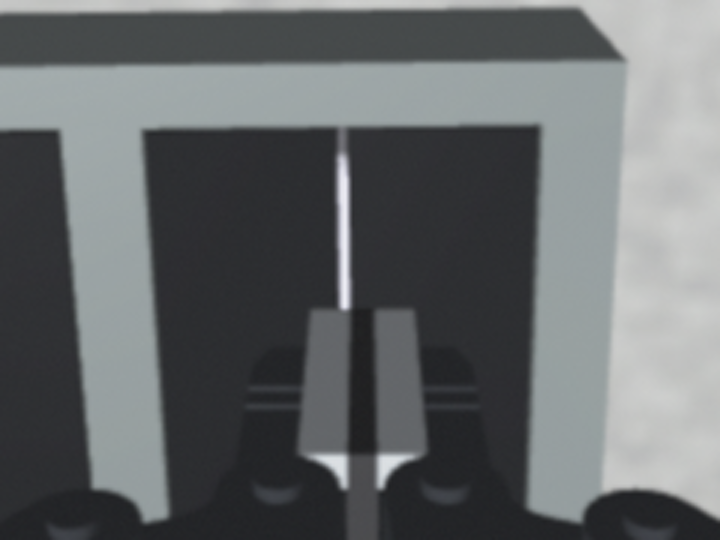

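The flaps only dipped to about 32 mm here, so this pocket is full. It also shows the real shut fingertip lies about 4 mm behind the reported TCP, not 19 mm ahead. Next I'll probe the dark-seamed pocket 120 mm along.

Emit:
{"op": "send_rows", "data": {
  "deltas": [
    {"dp": [-0.03,0.3,0.05],"rotation": [0,0,0]},
    {"dp": [-0.06,0.6,0.05],"rotation": [0,0,0]},
    {"dp": [-0.09,0.85,0],"rotation": [0,0,0]},
    {"dp": [-0.09,1.0,0],"rotation": [0,0,0]},
    {"dp": [-0.09,1.0,0],"rotation": [0,0,0]},
    {"dp": [-0.09,1.0,0],"rotation": [0,0,0]}
  ]
}}

```text
clock: 32.35
position: [0.6489, 0.0175, 0.0477]
ee_rot: [0.0, 0.999, 0.042, -0.0]
contact_force: [0.9, -2.3, -0.4]
width: 0.0002
```

```bash
python3 look.py y wrist; python3 - <<'E'
from h import *
p=cam('wrist'); save(p,'yz.png',(200,170,440,350),3)
E
```

```text
t 32.35 pos [0.6489 0.0175 0.0477] jaw -85.18 z [-0.    -0.001 -1.   ] w 0.0002 F [ 0.87 -2.25 -0.4 ] q [-0.08  0.52  1.58 -0.    1.04  1.41]
wrist [ 90. 184. 640. 378.] 0.71 86631 [ 0.6503 -0.0108  0.0525] 0.075
```

View pics/ywrist.png

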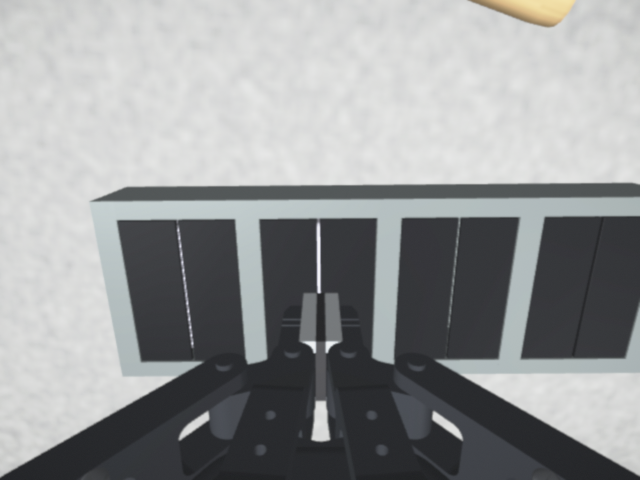

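The bright seam only depends on the viewing angle, so it's no clue, and touch has to decide. Probing here.

Emit:
{"op": "send_rows", "data": {
  "deltas": [
    {"dp": [0,0,-0.08],"rotation": [0,0,0]},
    {"dp": [0,0,-0.14],"rotation": [0,0,0]},
    {"dp": [0,0,-0.15],"rotation": [0,0,0]},
    {"dp": [0,0,-0.15],"rotation": [0,0,0]}
  ]
}}

```text
clock: 32.83
position: [0.6482, 0.016, 0.0287]
ee_rot: [0.0, 0.999, 0.04, -0.001]
contact_force: [0.4, -0.4, 0.0]
width: -0.0003
```

Emit:
{"op": "send_rows", "data": {
  "deltas": [
    {"dp": [0,0,-0.02],"rotation": [0,0,0]},
    {"dp": [0,0,-0.03],"rotation": [0,0,0]},
    {"dp": [0,0,-0.03],"rotation": [0,0,0]}
  ]
}}

```text
clock: 33.08
position: [0.6488, 0.0162, 0.0279]
ee_rot: [0.0, 0.999, 0.041, 0.0]
contact_force: [-2.7, -1.2, 9.2]
width: -0.0001
```

It stops at 0.028 with 9 N, so this one is full too. Next is the +90 end pocket.

Emit:
{"op": "send_rows", "data": {
  "deltas": [
    {"dp": [0,0,0.12],"rotation": [0,0,0]},
    {"dp": [-0.02,0.25,0.15],"rotation": [0,0,0]},
    {"dp": [-0.04,0.5,0.15],"rotation": [0,0,0]},
    {"dp": [-0.04,0.5,0.08],"rotation": [0,0,0]},
    {"dp": [-0.04,0.5,0.04],"rotation": [0,0,0]},
    {"dp": [-0.04,0.5,0.03],"rotation": [0,0,0]},
    {"dp": [-0.04,0.5,0.03],"rotation": [0,0,0]}
  ]
}}

```text
clock: 33.67
position: [0.6435, 0.076, 0.0288]
ee_rot: [0.0, 0.999, 0.041, -0.001]
contact_force: [-0.0, 0.4, 0.4]
width: -0.0001
```

Emit:
{"op": "send_rows", "data": {
  "deltas": [
    {"dp": [0,0,-0.02],"rotation": [0,0,0]},
    {"dp": [0,0,-0.04],"rotation": [0,0,0]},
    {"dp": [0,0,-0.05],"rotation": [0,0,0]},
    {"dp": [0,0,-0.05],"rotation": [0,0,0]}
  ]
}}

```text
clock: 34.0
position: [0.6443, 0.0758, 0.0277]
ee_rot: [0.0, 0.999, 0.04, 0.001]
contact_force: [-5.4, 0.1, 20.3]
width: -0.0001
```

Full as well, so it should be the -30 pocket. Moving 120 mm back to confirm.

Emit:
{"op": "send_rows", "data": {
  "deltas": [
    {"dp": [0,0,0.12],"rotation": [0,0,0]},
    {"dp": [0.02,-0.25,0.2],"rotation": [0,0,0]},
    {"dp": [0.04,-0.5,0.2],"rotation": [0,0,0]},
    {"dp": [0.07,-0.75,0.2],"rotation": [0,0,0]},
    {"dp": [0.09,-1.0,0.15],"rotation": [0,0,0]},
    {"dp": [0.09,-1.0,0.1],"rotation": [0,0,0]},
    {"dp": [0.09,-1.0,0.06],"rotation": [0,0,0]},
    {"dp": [0.09,-1.0,0.06],"rotation": [0,0,0]}
  ]
}}

```text
clock: 34.67
position: [0.6537, -0.0435, 0.0296]
ee_rot: [-0.001, 0.999, 0.04, -0.001]
contact_force: [-0.1, -0.6, -0.2]
width: 0.0
```

Emit:
{"op": "send_rows", "data": {
  "deltas": [
    {"dp": [0,0,-0.02],"rotation": [0,0,0]},
    {"dp": [0,0,-0.04],"rotation": [0,0,0]},
    {"dp": [0,0,-0.05],"rotation": [0,0,0]},
    {"dp": [0,0,-0.05],"rotation": [0,0,0]}
  ]
}}

```text
clock: 35.0
position: [0.6549, -0.0423, 0.0249]
ee_rot: [-0.0, 0.999, 0.041, 0.0]
contact_force: [-0.2, 0.6, 0.8]
width: 0.0001
```

Emit:
{"op": "send_rows", "data": {
  "deltas": [
    {"dp": [0,0,-0.03],"rotation": [0,0,0]},
    {"dp": [0,0,-0.06],"rotation": [0,0,0]},
    {"dp": [0,0,-0.08],"rotation": [0,0,0]},
    {"dp": [0,0,-0.08],"rotation": [0,0,0]}
  ]
}}

```text
clock: 35.33
position: [0.6546, -0.043, 0.0147]
ee_rot: [-0.0, 0.999, 0.041, -0.0]
contact_force: [0.6, 0.1, 0.2]
width: 0.0
```

```bash
python3 look.py z wrist
```

```text
t 35.3333 pos [ 0.6546 -0.043   0.0147] jaw -85.31 z [-0.001  0.    -1.   ] w 0.0 F [0.62 0.15 0.16] q [-0.17  0.57  1.6   0.    0.98  1.32]
```

View pics/zwrist.png

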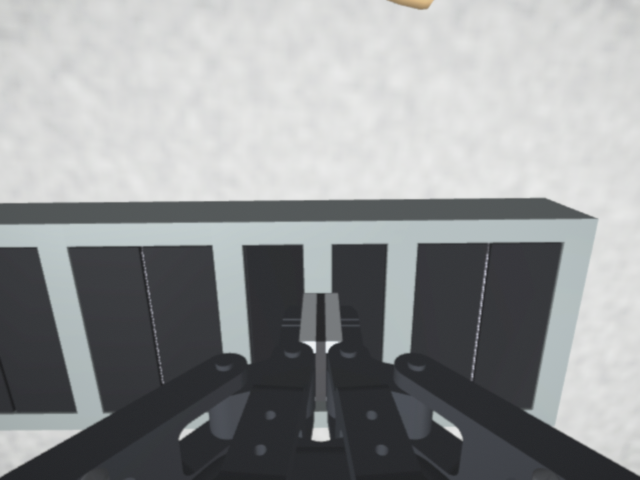

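The flaps swing open wide here with no resistance, so the empty pocket is at tray y=-30 (about 0.656,-0.043). I'll lift and measure it precisely.

Emit:
{"op": "send_rows", "data": {
  "deltas": [
    {"dp": [0,0,0.2],"rotation": [0,0,0]},
    {"dp": [0,0,0.4],"rotation": [0,0,0]},
    {"dp": [-0.1,0,0.7],"rotation": [0,0,0]},
    {"dp": [-0.3,0,1.0],"rotation": [0,0,0]},
    {"dp": [-0.5,0,1.0],"rotation": [0,0,0]},
    {"dp": [-0.5,0,1.0],"rotation": [0,0,0]},
    {"dp": [-0.5,0,1.0],"rotation": [0,0,0]}
  ]
}}

```text
clock: 36.02
position: [0.5939, -0.0433, 0.1363]
ee_rot: [0.0, 0.999, 0.041, 0.0]
contact_force: [-0.1, 0.2, -1.0]
width: 0.0004
```

```bash
python3 look.py A wrist top;python3 - <<'E'
from h import *
p=cam('wrist'); w=cloud(p); save(p,'Az.png')
s=w[:330].reshape(-1,3); s=s[(s[:,2]>.029)&(s[:,2]<.038)]
c,sz,a=cv2.minAreaRect((s[:,:2]*1000).astype(np.float32)); print(c,sz,a)
E
```

```text
t 36.0167 pos [ 0.5939 -0.0433  0.1363] jaw -85.33 z [ 0.001 -0.    -1.   ] w 0.0004 F [-0.13  0.17 -1.03] q [-0.19  0.37  1.6  -0.    1.17  1.3 ]
top [172. 294. 193. 314.] 0.71 76 [0.4858 0.2932 0.0409] 0.052
top [172. 269. 190. 285.] 0.52 65 [0.5444 0.3045 0.0414] 0.05
top [162. 312. 178. 334.] 0.49 60 [0.4409 0.3234 0.0416] 0.052
top [453. 178. 472. 198.] 0.16 207 [ 0.7309 -0.3132  0.0449] 0.06
(651.1519165039062, -11.661575317382812) (86.33345794677734, 252.2061767578125) 5.308967113494873
```

View pics/Az.png

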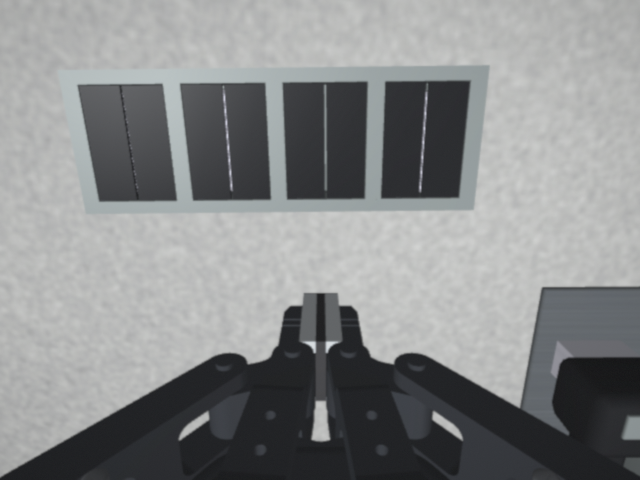

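View pics/Atop.png

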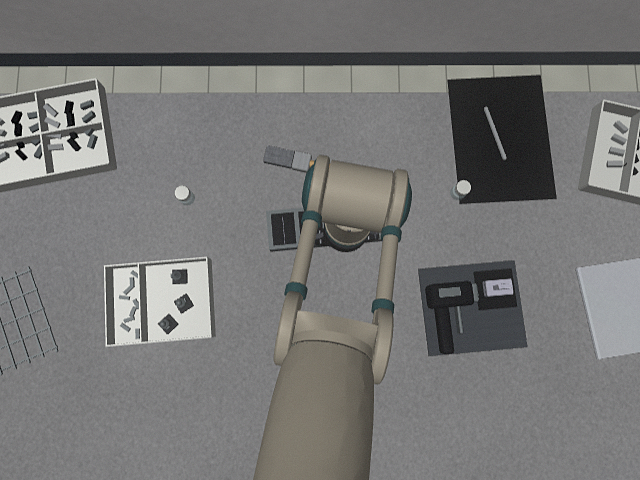

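The wrist view puts the tray centre at (0.651,-0.012) with yaw 5.3°, so the pocket's target TCP is (0.654,-0.0425). Now I'll go back to fetch the tin.

Emit:
{"op": "send_rows", "data": {
  "deltas": [
    {"dp": [-0.04,-0.18,0.1],"rotation": [0,0,0.2]},
    {"dp": [-0.08,-0.36,0.2],"rotation": [0,0,0.4]},
    {"dp": [-0.12,-0.54,0.3],"rotation": [0,0,0.6]},
    {"dp": [-0.17,-0.72,0.35],"rotation": [0,0,0.79]}
  ],
  "fingers": -0.2
}}

```text
clock: 36.6
position: [0.5756, -0.1308, 0.178]
ee_rot: [0.0, 0.971, 0.239, 0.001]
contact_force: [0.1, -0.6, 0.1]
width: 0.0485
```

Emit:
{"op": "send_rows", "data": {
  "deltas": [
    {"dp": [-0.04,-0.18,0],"rotation": [0,0,0.2]},
    {"dp": [-0.08,-0.36,0],"rotation": [0,0,0.4]},
    {"dp": [-0.12,-0.54,0],"rotation": [0,0,0.6]},
    {"dp": [-0.17,-0.72,0],"rotation": [0,0,0.79]}
  ]
}}

```text
clock: 36.93
position: [0.5544, -0.2173, 0.1766]
ee_rot: [-0.0, 0.905, 0.424, -0.0]
contact_force: [1.2, -0.0, -0.0]
width: 0.0511
```

Emit:
{"op": "send_rows", "data": {
  "deltas": [
    {"dp": [-0.04,-0.18,0],"rotation": [0,0,0.2]},
    {"dp": [-0.08,-0.36,0],"rotation": [0,0,0.4]},
    {"dp": [-0.12,-0.54,0],"rotation": [0,0,0.6]},
    {"dp": [-0.17,-0.72,0],"rotation": [0,0,0.79]}
  ]
}}

```text
clock: 37.27
position: [0.5339, -0.3037, 0.1764]
ee_rot: [-0.0, 0.805, 0.594, -0.0]
contact_force: [0.0, -0.4, -0.2]
width: 0.0514
```

Emit:
{"op": "send_rows", "data": {
  "deltas": [
    {"dp": [-0.04,-0.18,0],"rotation": [0,0,0.2]},
    {"dp": [-0.08,-0.36,0],"rotation": [0,0,0.4]},
    {"dp": [-0.12,-0.54,0],"rotation": [0,0,0.6]},
    {"dp": [-0.16,-0.72,0],"rotation": [0,0,0.78]},
    {"dp": [-0.16,-0.72,0],"rotation": [0,0,0.78]},
    {"dp": [-0.16,-0.72,0],"rotation": [0,0,0.78]},
    {"dp": [-0.16,-0.72,0],"rotation": [0,0,0.78]}
  ]
}}

```text
clock: 37.85
position: [0.5146, -0.3884, 0.1765]
ee_rot: [-0.001, 0.676, 0.736, 0.0]
contact_force: [0.3, -0.0, 1.3]
width: 0.0512
```

```bash
python3 tin.py B .006
```

```text
t 37.85 pos [ 0.5146 -0.3884  0.1765] jaw 4.86 z [-0.001  0.002 -1.   ] w 0.0512 F [ 0.28 -0.03  1.29] q [-0.75  0.41  1.43  0.    1.31 -0.84]
[300. 174. 343. 249.] 0.61
0.018 2499 [ 514.3 -386.7] [34.4 58.2] 4.8 0.0298
0.05 652 [ 514.1 -386.6] [ 9.8 29.7] 5.0 0.0639
```

View pics/B.png

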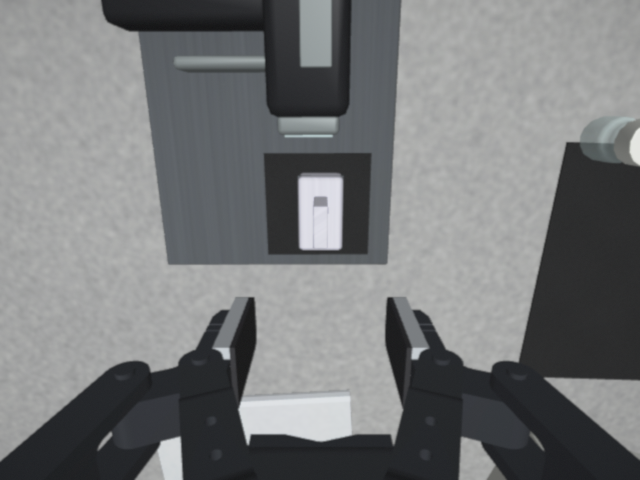

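The tin hasn't moved: (0.5143,-0.3867). I'll descend deeper this time for a full grip on the tab.

Emit:
{"op": "send_rows", "data": {
  "deltas": [
    {"dp": [0,0.01,-0.25],"rotation": [0,0,0]},
    {"dp": [0,0.01,-0.5],"rotation": [0,0,0]},
    {"dp": [0,0.01,-0.75],"rotation": [0,0,0]},
    {"dp": [0,0.01,-0.9],"rotation": [0,0,0]},
    {"dp": [0,0.01,-0.9],"rotation": [0,0,0]},
    {"dp": [0,0.01,-0.9],"rotation": [0,0,0]}
  ]
}}

```text
clock: 38.45
position: [0.5144, -0.3864, 0.0688]
ee_rot: [-0.001, 0.676, 0.737, 0.0]
contact_force: [-0.2, 0.1, 0.5]
width: 0.0515
```

```bash
python3 look.py C wrist
```

```text
t 38.45 pos [ 0.5144 -0.3864  0.0688] jaw 4.98 z [-0.001  0.002 -1.   ] w 0.0515 F [-0.19  0.08  0.52] q [-0.75  0.49  1.57  0.    1.08 -0.84]
```

View pics/Cwrist.png

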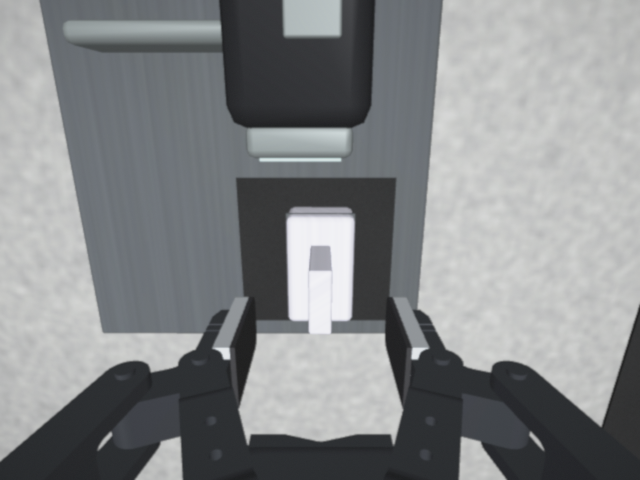

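Emit:
{"op": "send_rows", "data": {
  "deltas": [
    {"dp": [0,-0.005,-0.08],"rotation": [0,0,0]},
    {"dp": [0,-0.005,-0.16],"rotation": [0,0,0]},
    {"dp": [0,-0.005,-0.24],"rotation": [0,0,0]},
    {"dp": [0,-0.005,-0.27],"rotation": [0,0,0]},
    {"dp": [0,-0.005,-0.27],"rotation": [0,0,0]},
    {"dp": [0,-0.005,-0.27],"rotation": [0,0,0]}
  ]
}}

```text
clock: 39.05
position: [0.5142, -0.3881, 0.0364]
ee_rot: [-0.0, 0.676, 0.737, 0.0]
contact_force: [-0.1, -0.0, -0.4]
width: 0.0511
```

Emit:
{"op": "send_rows", "data": {
  "deltas": [
    {"dp": [0,0,0],"rotation": [0,0,0]},
    {"dp": [0,0,0],"rotation": [0,0,0]},
    {"dp": [0,0,0],"rotation": [0,0,0]},
    {"dp": [0,0,0],"rotation": [0,0,0]},
    {"dp": [0,0,0],"rotation": [0,0,0]},
    {"dp": [0,0,0],"rotation": [0,0,0]},
    {"dp": [0,0,0],"rotation": [0,0,0]},
    {"dp": [0,0,0],"rotation": [0,0,0]}
  ],
  "fingers": 1,
  "grip_force": 70
}}

```text
clock: 39.72
position: [0.5148, -0.3886, 0.0375]
ee_rot: [0.001, 0.676, 0.737, 0.0]
contact_force: [-0.4, -0.1, 3.4]
width: 0.0084
```

```bash
python3 look.py D wrist
```

```text
t 39.7167 pos [ 0.5148 -0.3886  0.0375] jaw 4.93 z [ 0.001 -0.001 -1.   ] w 0.0084 F [-0.39 -0.1   3.4 ] q [-0.75  0.53  1.61  0.    1.01 -0.84]
```

View pics/Dwrist.png

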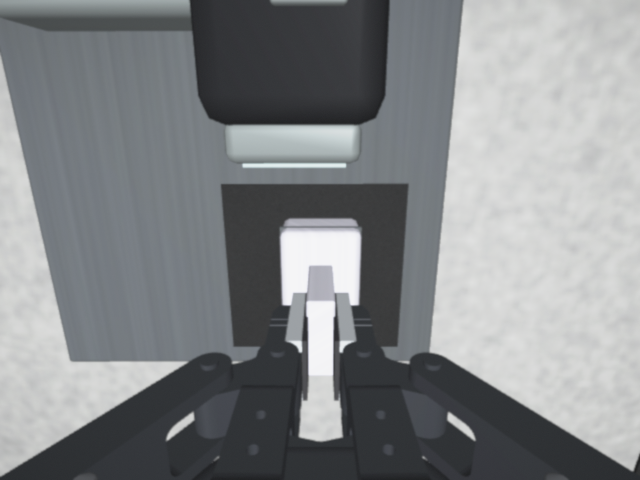

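The tab is well gripped now at 8.4 mm opening. I'll lift, turn and carry it to the pocket.

Emit:
{"op": "send_rows", "data": {
  "deltas": [
    {"dp": [0,0,0.1],"rotation": [0,0,0]},
    {"dp": [0,0,0.3],"rotation": [0,0,0]},
    {"dp": [0,0,0.6],"rotation": [0,0,0]},
    {"dp": [0,0,0.85],"rotation": [0,0,0]},
    {"dp": [0,0,1.0],"rotation": [0,0,0]},
    {"dp": [0,0,1.0],"rotation": [0,0,0]}
  ]
}}

```text
clock: 40.32
position: [0.5164, -0.3899, 0.1622]
ee_rot: [0.004, 0.676, 0.737, 0.0]
contact_force: [-0.3, -0.7, -0.2]
width: 0.0087
```

Emit:
{"op": "send_rows", "data": {
  "deltas": [
    {"dp": [0.07,0.18,0],"rotation": [0,0,-0.2]},
    {"dp": [0.14,0.36,0],"rotation": [0,0,-0.4]},
    {"dp": [0.21,0.54,0],"rotation": [0,0,-0.6]},
    {"dp": [0.29,0.72,0],"rotation": [0,0,-0.783]}
  ]
}}

```text
clock: 40.65
position: [0.5481, -0.3003, 0.1552]
ee_rot: [-0.002, 0.808, 0.589, -0.001]
contact_force: [-0.1, -0.6, -1.8]
width: 0.0081
```

Emit:
{"op": "send_rows", "data": {
  "deltas": [
    {"dp": [0.07,0.18,0],"rotation": [0,0,-0.2]},
    {"dp": [0.14,0.36,0],"rotation": [0,0,-0.4]},
    {"dp": [0.21,0.54,0],"rotation": [0,0,-0.6]},
    {"dp": [0.29,0.72,0],"rotation": [0,0,-0.783]}
  ]
}}

```text
clock: 40.98
position: [0.5829, -0.2137, 0.1551]
ee_rot: [-0.002, 0.907, 0.421, -0.001]
contact_force: [-0.2, 0.4, -2.0]
width: 0.0083
```

Emit:
{"op": "send_rows", "data": {
  "deltas": [
    {"dp": [0.07,0.18,0],"rotation": [0,0,-0.2]},
    {"dp": [0.14,0.36,0],"rotation": [0,0,-0.4]},
    {"dp": [0.21,0.54,0],"rotation": [0,0,-0.6]},
    {"dp": [0.29,0.72,0],"rotation": [0,0,-0.783]}
  ]
}}

```text
clock: 41.32
position: [0.6176, -0.1275, 0.1551]
ee_rot: [-0.001, 0.972, 0.236, -0.002]
contact_force: [0.3, -0.1, -1.8]
width: 0.0089
```

Emit:
{"op": "send_rows", "data": {
  "deltas": [
    {"dp": [0.07,0.18,0],"rotation": [0,0,-0.2]},
    {"dp": [0.14,0.36,0],"rotation": [0,0,-0.4]},
    {"dp": [0.21,0.54,0],"rotation": [0,0,-0.6]},
    {"dp": [0.28,0.72,0],"rotation": [0,0,-0.783]},
    {"dp": [0.28,0.72,0],"rotation": [0,0,-0.783]},
    {"dp": [0.28,0.72,0],"rotation": [0,0,-0.783]},
    {"dp": [0.28,0.72,0],"rotation": [0,0,-0.783]}
  ]
}}

```text
clock: 41.9
position: [0.6514, -0.0428, 0.1556]
ee_rot: [0.0, 0.999, 0.046, -0.002]
contact_force: [-0.1, -0.3, -1.7]
width: 0.0087
```

```bash
python3 look.py E wrist
```

```text
t 41.9 pos [ 0.6514 -0.0428  0.1556] jaw -84.72 z [-0.003 -0.    -1.   ] w 0.0087 F [-0.13 -0.29 -1.65] q [-0.17  0.44  1.44 -0.    1.27  1.31]
```

View pics/Ewrist.png

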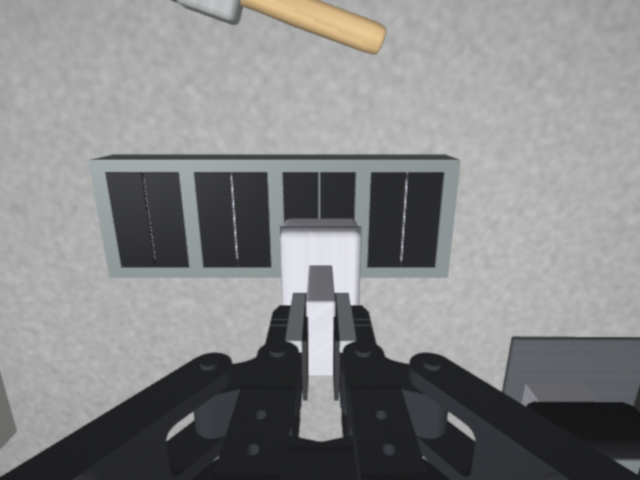

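The tin is squarely over the empty pocket. Lowering to just above the cover.

Emit:
{"op": "send_rows", "data": {
  "deltas": [
    {"dp": [0.01,0.003,-0.2],"rotation": [0,0,0]},
    {"dp": [0.01,0.003,-0.4],"rotation": [0,0,0]},
    {"dp": [0.01,0.003,-0.6],"rotation": [0,0,0]},
    {"dp": [0.01,0.003,-0.7],"rotation": [0,0,0]},
    {"dp": [0.01,0.003,-0.7],"rotation": [0,0,0]},
    {"dp": [0.01,0.003,-0.7],"rotation": [0,0,0]},
    {"dp": [0.01,0.003,-0.7],"rotation": [0,0,0]}
  ]
}}

```text
clock: 42.58
position: [0.6548, -0.0429, 0.0744]
ee_rot: [0.0, 0.999, 0.045, 0.001]
contact_force: [-0.8, -0.1, -0.6]
width: 0.0087
```

```bash
python3 look.py F wrist
```

```text
t 42.5833 pos [ 0.6548 -0.0429  0.0744] jaw -84.83 z [ 0.003 -0.001 -1.   ] w 0.0087 F [-0.82 -0.07 -0.64] q [-0.17  0.5   1.54 -0.    1.1   1.31]
```

View pics/Fwrist.png

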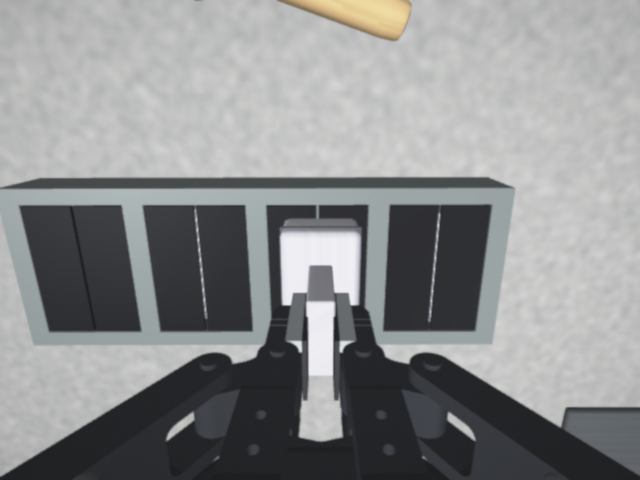

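Emit:
{"op": "send_rows", "data": {
  "deltas": [
    {"dp": [-0.01,0,-0.05],"rotation": [0,0,0]},
    {"dp": [-0.01,0,-0.1],"rotation": [0,0,0]},
    {"dp": [-0.01,0,-0.15],"rotation": [0,0,0]},
    {"dp": [-0.01,0,-0.2],"rotation": [0,0,0]},
    {"dp": [-0.01,0,-0.2],"rotation": [0,0,0]}
  ]
}}

```text
clock: 43.1
position: [0.6516, -0.0421, 0.0474]
ee_rot: [-0.0, 0.999, 0.045, -0.001]
contact_force: [-0.0, 0.8, -3.4]
width: 0.0083
```

Emit:
{"op": "send_rows", "data": {
  "deltas": [
    {"dp": [0,0,-0.04],"rotation": [0,0,0]},
    {"dp": [0,0,-0.08],"rotation": [0,0,0]},
    {"dp": [0,0,-0.09],"rotation": [0,0,0]},
    {"dp": [0,0,-0.09],"rotation": [0,0,0]}
  ]
}}

```text
clock: 43.43
position: [0.6518, -0.0422, 0.0372]
ee_rot: [-0.0, 0.999, 0.045, -0.001]
contact_force: [-0.5, 0.3, -2.5]
width: 0.0085
```

```bash
python3 look.py G wrist
```

```text
t 43.4333 pos [ 0.6518 -0.0422  0.0372] jaw -84.79 z [-0.002  0.    -1.   ] w 0.0085 F [-0.54  0.3  -2.54] q [-0.17  0.54  1.58 -0.    1.02  1.31]
```

View pics/Gwrist.png

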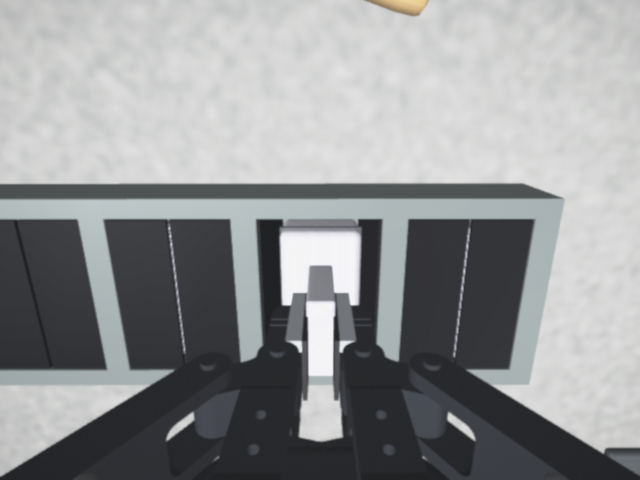

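The tin is inside the pocket with the flaps folded down beside it. A little further to the floor.

Emit:
{"op": "send_rows", "data": {
  "deltas": [
    {"dp": [0,0,-0.015],"rotation": [0,0,0]},
    {"dp": [0,0,-0.015],"rotation": [0,0,0]},
    {"dp": [0,0,-0.015],"rotation": [0,0,0]}
  ]
}}

```text
clock: 43.78
position: [0.6525, -0.0423, 0.0364]
ee_rot: [0.0, 0.999, 0.045, 0.0]
contact_force: [0.4, -1.0, -1.5]
width: 0.0082
```

Emit:
{"op": "send_rows", "data": {
  "deltas": [
    {"dp": [0,0,-0.01],"rotation": [0,0,0]},
    {"dp": [0,0,-0.01],"rotation": [0,0,0]},
    {"dp": [0,0,-0.01],"rotation": [0,0,0]}
  ]
}}

```text
clock: 44.03
position: [0.6528, -0.0423, 0.0355]
ee_rot: [0.0, 0.999, 0.045, 0.0]
contact_force: [0.5, 0.2, 0.5]
width: 0.0083
```

Emit:
{"op": "send_rows", "data": {
  "deltas": [
    {"dp": [0,0,-0.01],"rotation": [0,0,0]},
    {"dp": [0,0,-0.01],"rotation": [0,0,0]},
    {"dp": [0,0,-0.01],"rotation": [0,0,0]}
  ]
}}

```text
clock: 44.28
position: [0.6528, -0.0423, 0.0355]
ee_rot: [0.0, 0.999, 0.045, 0.001]
contact_force: [-1.7, -0.5, 6.2]
width: 0.0086
```

Floor contact: z holds at the predicted 0.0355 with +6 N. Release and lift away.

Emit:
{"op": "send_rows", "data": {
  "deltas": [
    {"dp": [0,0,0.01],"rotation": [0,0,0]},
    {"dp": [0,0,0.01],"rotation": [0,0,0]},
    {"dp": [0,0,0.01],"rotation": [0,0,0]},
    {"dp": [0,0,0.01],"rotation": [0,0,0]}
  ],
  "fingers": 0.4
}}

```text
clock: 44.62
position: [0.6525, -0.0423, 0.035]
ee_rot: [0.0, 0.999, 0.045, -0.0]
contact_force: [-0.2, -0.1, -0.5]
width: 0.0255
```

Emit:
{"op": "send_rows", "data": {
  "deltas": [
    {"dp": [0,0,0.05],"rotation": [0,0,0]},
    {"dp": [0,0,0.2],"rotation": [0,0,0]},
    {"dp": [0,0,0.5],"rotation": [0,0,0]},
    {"dp": [-0.2,0,0.8],"rotation": [0,0,0]},
    {"dp": [-0.5,0,1.0],"rotation": [0,0,0]},
    {"dp": [-0.5,0,1.0],"rotation": [0,0,0]}
  ]
}}

```text
clock: 45.12
position: [0.59, -0.0423, 0.1607]
ee_rot: [0.001, 0.999, 0.045, 0.002]
contact_force: [-1.8, 0.3, 0.3]
width: 0.0255
```

```bash
python3 tin.py H; python3 look.py H side
```

```text
t 45.1167 pos [ 0.59   -0.0423  0.1607] jaw -84.79 z [ 0.003 -0.001 -1.   ] w 0.0255 F [-1.76  0.34  0.27] q [-0.19  0.34  1.58 -0.    1.22  1.29]
[306.  88. 355. 176.] 0.65
0.018 3803 [653.5 -43. ] [66.4 41.8] 5.3 0.0272
0.05 824 [654.3 -42.6] [29.4  9.6] 5.3 0.0621
t 45.2167 pos [ 0.5923 -0.0424  0.1573] jaw -84.81 z [ 0.003 -0.001 -1.   ] w 0.0257 F [-0.04  0.31  0.35] q [-0.19  0.35  1.58 -0.    1.21  1.29]
side [346. 372. 376. 395.] 0.93 88 [0.4815 0.2979 0.0418] 0.051
side [315. 373. 335. 396.] 0.82 92 [0.5402 0.3114 0.0396] 0.049
```

View pics/H.png

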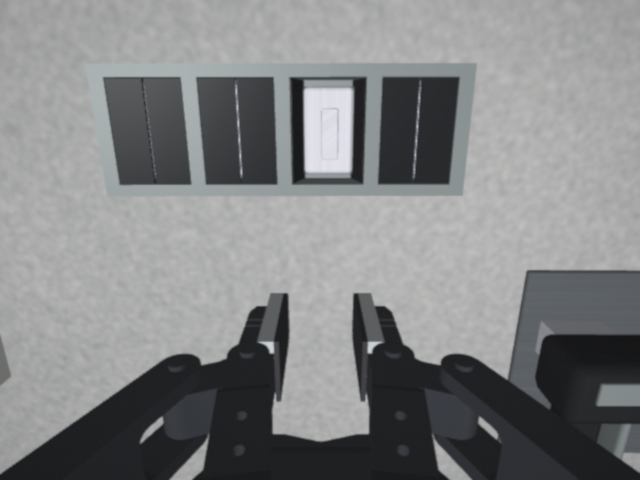

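View pics/Hside.png

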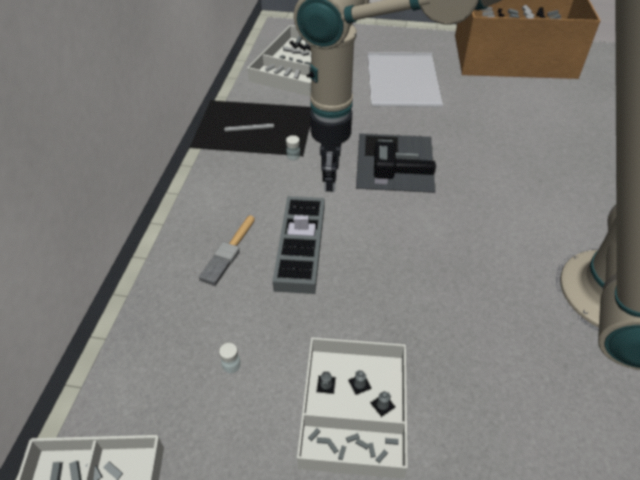

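The tab top is at 62 mm, which is 4 mm floor plus 58 mm, so the tin is seated on the pocket floor. All three figures stand in the organiser, and the pots and brush haven't moved. Handing in.

```bash
python3 -c "
from h import *
print(manip.sign_off())"
```

```text
the job is handed in; nothing more can be done
None
```

The job is handed in at about 45 s of the 210 s allowed. It reports no verdict, but my checks came out as wanted.

- **Figures:** I found three and put all of them upright in the organiser's big compartment. The last side view showed all three still standing there. No other figure showed in the top or side views, though the strip right at the robot's base was hidden.
- **Scanner:** The tin stood within about 1 mm of the rubber square's centre the whole time. I squeezed the trigger with a 60 N pinch; the bar looked to be at about 0.24–0.27 rad from the picture. The trigger angle isn't in the readings, so "fully home" (0.28 rad) rests on that and on the balanced pinch force. After release the bar looked straight again.
- **Tray:** Probing by touch, pockets at tray y = -90, +30 and +90 mm stopped after about 2 mm. The one at y = -30 mm gave way with no resistance. I pushed the tin in there until it met the floor, and the tab top then measured 62 mm, matching the 4 mm floor plus the 58 mm tin.
- **Pots and brush:** I left these alone, and they looked unmoved.

**Disagreements:**
- Contact showed the shut fingertips about 4 mm behind the reported TCP, not 19 mm ahead as described. My first grip on the tin was therefore shallow but held; I took the second one deeper.
- The top and wrist cameras differed by about 2 mm on the tray's position, and I used the wrist one.

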